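# Put away the threads and templates on a sewing table

## Task

Slide the clear dust cover of the thread chest all the way back, set every thread cone upright into a pocket of its own, and then slide the cover fully shut again. Take every grey pattern template off the sloping board and stand it on its short edge in a slot of the wooden rack, pushed fully home, at whatever moment suits you. Leave the other things on the table where they are.

Things in the scene. Friction and masses are not known exactly. Their poses are not given: they have to be found in the camera images.
- chest: Fixed wooden thread chest. Origin on the table under the centre of its front well; x to its back (away from the robot), y left, z up. Well floor at 8 mm, wall tops at 70 mm height; dividers (tops at 68 mm) make four pockets 68 mm square, centred at x = +-37, y = +-37 mm. Behind it (x 77 to 235 mm) a closed compartment 70 mm high. A cone in a pocket reaches 103 mm.
- cover (a joint): Clear plastic dust cover of the chest with dark edges, 154 mm long, 164 mm wide, from 68 to 118 mm above the table, open in front; slides along the chest x: 0 = closed over the well, 0.15 m = fully back, clear of the well. About 1.5 N of friction; stays where it is left.
- cover_grip (a point): Point 140 mm above the table in the dark wooden grip bar on top of the cover: the bar is 20 mm (chest x) by 50 mm (chest y), stands 35 mm tall on the cover, its top 153 mm above the table. Moves with the cover; axes as the chest.
- rack: Fixed wooden rack, 195 mm (x) by 110 mm (y), 50 mm high. Origin at the centre of its underside; z up. Four slots run along y: 14 mm wide, 90 mm long between end cheeks, 40 mm deep (floor 10 mm above the table), centred at x = -67.5, -22.5, 22.5, 67.5 mm. A template fully home on its short edge has its centre 65 mm above the table.
- board: Fixed plywood sloping board, 250 mm wide, face turned away from the robot, 20 degrees from vertical, with a ledge at its foot for the templates. Origin on the table under its middle; x away from the robot, y left, z up. Its upper edge is about 81 mm, the top edges of the templates about 126 mm above the table.
- cone0: Tan thread cone on a green core, standing upright, about 160 g; all alike, some absent. Foot disc 56 mm across, 10 mm high; wound body tapers from 50 mm to 34 mm across at 65 mm height; above it a bare round core (nose) 20 mm across and 30 mm tall, to be held from above; 95 mm high in all. Origin at the centre of the underside, z up its axis.
- cone1: Tan thread cone on a green core, standing upright, about 160 g; all alike, some absent. Foot disc 56 mm across, 10 mm high; wound body tapers from 50 mm to 34 mm across at 65 mm height; above it a bare round core (nose) 20 mm across and 30 mm tall, to be held from above; 95 mm high in all. Origin at the centre of the underside, z up its axis.
- cone2: Tan thread cone on a green core, standing upright, about 160 g; all alike, some absent. Foot disc 56 mm across, 10 mm high; wound body tapers from 50 mm to 34 mm across at 65 mm height; above it a bare round core (nose) 20 mm across and 30 mm tall, to be held from above; 95 mm high in all. Origin at the centre of the underside, z up its axis.
- cone3: Tan thread cone on a green core, standing upright, about 160 g; all alike, some absent. Foot disc 56 mm across, 10 mm high; wound body tapers from 50 mm to 34 mm across at 65 mm height; above it a bare round core (nose) 20 mm across and 30 mm tall, to be held from above; 95 mm high in all. Origin at the centre of the underside, z up its axis.
- template0: Grey plastic pattern template with black lines, a plate 110 x 70 x 8 mm, about 60 g; all alike, some absent. Origin at its centre; x thickness, y 70 mm width, z 110 mm length. It starts on a short edge on the sloping board, 20 degrees from vertical, top edge towards the robot; its top 45 mm stand free of the board and can be pinched through the thickness, along its plane.
- template1: Grey plastic pattern template with black lines, a plate 110 x 70 x 8 mm, about 60 g; all alike, some absent. Origin at its centre; x thickness, y 70 mm width, z 110 mm length. It starts on a short edge on the sloping board, 20 degrees from vertical, top edge towards the robot; its top 45 mm stand free of the board and can be pinched through the thickness, along its plane.
- template2: Grey plastic pattern template with black lines, a plate 110 x 70 x 8 mm, about 60 g; all alike, some absent. Origin at its centre; x thickness, y 70 mm width, z 110 mm length. It starts on a short edge on the sloping board, 20 degrees from vertical, top edge towards the robot; its top 45 mm stand free of the board and can be pinched through the thickness, along its plane.
- jar: Bystander: closed glass jar, 68 mm across, 85 mm tall; origin under its centre.
- tin: Bystander: low metal tin, 80 mm across, 60 mm tall; origin under its centre.
- thimble: Bystander: brass thimble, 22 mm across, 24 mm tall, between the cones and the board; origin under its centre.
- button: Bystander: white button, 34 mm across, 6 mm thick, flat on the table between the cones and the board; origin under its centre.
- tape: Bystander: round tape-measure case, 56 mm across, 20 mm tall, near the robot; origin under its centre.
- gauge: Bystander: aluminium seam gauge, 110 x 28 x 6 mm, flat on the table near the robot; origin under its centre.
- oil: Bystander: small white oil bottle, 36 mm across, 90 mm tall; origin under its centre.
Mind the look-alikes: they are no part of the job. Leave any red or yellow look-alike of the template1 alone.

How it is judged:
On the way, in this order (a step that is already met when the one before it is completed fails the run):
1. the dust cover has been slid all the way back (value of joint cover above 0.138 m), for 0.2 s.
2. every cone present stands released in a pocket of the chest, with the cover still back (x of cone0 in the frame of chest between -0.07 and 0.07 m and y of cone0 in the frame of chest between -0.07 and 0.07 m and z of cone0 in the frame of chest between 0.003 and 0.014 m and angle between each of cone0, cone1, cone2, cone3's own z axis and vertical below 0.12 rad and contact force between each of cone0, cone1, cone2, cone3 and the fingers below 0.5 N and linear speed of each of cone0, cone1, cone2, cone3 below 0.03 m/s and x of cone1 in the frame of chest between -0.07 and 0.07 m and y of cone1 in the frame of chest between -0.07 and 0.07 m and z of cone1 in the frame of chest between 0.003 and 0.014 m and x of cone2 in the frame of chest between -0.07 and 0.07 m and y of cone2 in the frame of chest between -0.07 and 0.07 m and z of cone2 in the frame of chest between 0.003 and 0.014 m and x of cone3 in the frame of chest between -0.07 and 0.07 m and y of cone3 in the frame of chest between -0.07 and 0.07 m and z of cone3 in the frame of chest between 0.003 and 0.014 m and value of joint cover above 0.12 m), for 0.2 s.
At the end, for the whole second after the job is handed in: Every cone present upright (7 degrees) on a pocket floor of the chest, cover shut within 8 mm, every template present on a short edge in a rack slot, down to within 6 mm and square within 14 degrees; all released and at rest (x of cone0 in the frame of chest between -0.07 and 0.07 m and y of cone0 in the frame of chest between -0.07 and 0.07 m and z of cone0 in the frame of chest between 0.003 and 0.014 m and angle between each of cone0, cone1, cone2, cone3's own z axis and vertical below 0.12 rad and contact force between each of cone0, cone1, cone2, cone3 and the fingers below 0.5 N and linear speed of each of cone0, cone1, cone2, cone3, template0, template1, template2 below 0.03 m/s and x of cone1 in the frame of chest between -0.07 and 0.07 m and y of cone1 in the frame of chest between -0.07 and 0.07 m and z of cone1 in the frame of chest between 0.003 and 0.014 m and x of cone2 in the frame of chest between -0.07 and 0.07 m and y of cone2 in the frame of chest between -0.07 and 0.07 m and z of cone2 in the frame of chest between 0.003 and 0.014 m and x of cone3 in the frame of chest between -0.07 and 0.07 m and y of cone3 in the frame of chest between -0.07 and 0.07 m and z of cone3 in the frame of chest between 0.003 and 0.014 m and value of joint cover below 0.008 m and x of template0 in the frame of rack between -0.09 and 0.09 m and y of template0 in the frame of rack between -0.02 and 0.02 m and z of template0 in the frame of rack between 0.058 and 0.071 m and angle between the x axis of each of template0, template1, template2 and the x axis of rack, either way round below 0.25 rad and x of template1 in the frame of rack between -0.09 and 0.09 m and y of template1 in the frame of rack between -0.02 and 0.02 m and z of template1 in the frame of rack between 0.058 and 0.071 m and x of template2 in the frame of rack between -0.09 and 0.09 m and y of template2 in the frame of rack between -0.02 and 0.02 m and z of template2 in the frame of rack between 0.058 and 0.071 m); the robot touches nothing.
It fails at once if a bystander (jar, tin, thimble, button, tape case, gauge, oil bottle) is moved more than 5 cm (distance of any of jar, tin, thimble, button, tape, gauge, oil from where it was at the start of the episode above 0.05 m).
Of template0, template1, template2 only 2 to 3 are there at a start; the rules pass over those that are not, and their reading is None.
Of cone0, cone1, cone2, cone3 only 2 to 4 are there at a start; the rules pass over those that are not, and their reading is None.
At some moment in a run one of cone0, cone1, cone2, cone3 may be knocked a few centimetres aside while the robot is not near it.
It also fails if it takes over 208 s, if anything falls off the work surface, if the arm or the gripper's body presses on something with over 40 N, if the wrist force passes 120 N, or if a joint passes its speed limit or range.

## Robot

A 6-joint arm with a two-finger parallel gripper is mounted at the origin on the work surface. World frame = base frame: x ahead of the robot, y to its left, z up, the work surface at z = 0. Lengths are in m, angles in rad, forces in N, time in s.
With the tool pointing down it reaches from about 0.325 to 0.775 m from the base axis. Payload 9.3 kg.
Tool frame: the origin (TCP) lies midway between the tips of the shut fingers; the grasp point (between the pads) lies 19 mm behind it; z points along the fingers, y is the line along which they close (so a half turn about z gives the same grasp; the last joint's range is limited). The gripper opens to 85 mm and grips with 20 to 120 N. Pads are 22 mm wide; open, the fingers measure 114 mm over their backs; the gripper's body (76 mm by 85 mm) begins 54 mm behind the grasp point. The pads swing forward as they close: fully open they stand 13 mm farther back than shut.
Start: joints at [1.175, 0.259, 0.021, 1.334, 0, 1.418], TCP at [0.132, 0.534, 0.231] pointing down, gripper open.
Joint ranges: [-3.04, 3.04], [-0.91, 1.82], [-1.04, 1.36], [-1.92, 1.95], [-1.52, 1.45], [-3.14, 3.14]. Speed limits (rad/s): [2.22, 2.22, 2.79, 3.14, 3.14, 3.14].

## Interface

Orientations are given as a unit quaternion [x, y, z, w].
In Python, from bench import sense, camera, calibration, job_done gives the robot as it stands.
- The arm moves only by the tool move_arm, never from a script. Its argument "steps" is one flat list of numbers, 6 for each row, row after row: the shift along the tool's x, y, z in units of 40 mm (1.0 is 40 mm), then the turn, a rotation vector about the tool's x, y, z in rad. A call has 1 to 5 rows; each row shifts and turns the commanded pose from where the row before left it, along the tool's axes as they then stand; what a row does not reach is not made up. A row lasts 1/10 s, in which the tool goes at most 50 mm and 8.59 degrees, less where a joint would pass 70% of its speed; a pose out of reach is approached as far as the arm can. A call is refused whole if a number of a shift passes 1 or a number of a turn 0.15, either way. A call with a gripper value outside its range is refused whole. "hand" is the opening, from 0 (shut) to 1 (fully open), set as the call begins (left out, the last holds). The fingers move at their own pace and stop on an object; "grip_force" is the grip in N (left out, the last holds). Time passes only in rows, so rows that do not move let the fingers close. It gives the time, the measured TCP pose, the force, the opening and the grip force at its end, in the units of the state.
- sense(): the state, without advancing time (a new reading comes with each control period).
- camera(name): name is "scene" or "top"; returns (picture, depth): 400x640x3 uint8, blue, green, red; 400x640 float32, m along the optical axis (not along the pixel's ray), 0 where there is no reading.
- calibration(name): a dict with "mtx" (3x3 intrinsics, pixels), "k1" (the pictures are not rectified: a ray, as slopes to the right and down, at radius r is drawn at 1 + k1 r^2 times it, then the intrinsics apply), "xyz" and "attitude" of the camera in the world. Camera axes: x right, y up, looking along -z (the intrinsics and any distortion apply to the point x, -y, -z); pixel columns grow to the right and rows downward; lengths in m; the calibration is good to about 2 mm. A picture is of the moment at which its call begins. calibration takes no time and is no camera call.
- job_done(): hands the job in; it is judged then, once.
The state is a dict: "time": time; "q": joint angles; "qd": joint speeds; "effort": joint torques, N m; "ee_pos": TCP position; "orientation": TCP orientation; "contact_force": force on the tool from outside, world axes, zero at the start; "torque": the same for the moment, N m; "width": finger opening in m; "gripper_force": force on a finger pad.
Only numpy, scipy, OpenCV 4.12 (cv2) and the standard library are available. Lean on these libraries where they do the work, as an engineer would, in place of code of your own. Each camera call takes 0.05 s, during which the arm holds its last target. There are 200 camera calls.

## Working session

There is one attempt and no reset: what is moved stays moved. The work goes in short steps, Python scripts to look and compute and a tool call to move; the robot and the scene stay as the last step left them, time stands still between calls to the robot, and variables do not carry over. Pictures are saved under pics/ and viewed, at most 14 in all, crops included, and the job is handed in when it is done.

Besides the shell and the picture viewer there is one more tool, called by a JSON object that holds its "fn" and its "kwargs", one argument or row to a line. move_arm: Moves the arm, as the interface text tells. Its arguments: {"type":"object","properties":{"steps":{"type":"array"},"hand":{"type":"number"},"grip_force":{"type":"number"}},"required":["steps"]}

```bash
mkdir -p pics; ls
cat > h.py <<'E'
import numpy as np, cv2
from scipy.spatial.transform import Rotation as R
from bench import sense,camera,calibration
def rays(name,uv):
    c=calibration(name);m=np.array(c["mtx"]);uv=np.atleast_2d(uv).astype(float)
    d=np.c_[(uv[:,0]-m[0,2])/m[0,0],(uv[:,1]-m[1,2])/m[1,1]]
    s=d.copy()
    for _ in range(20): s=d/(1+c["k1"]*(s**2).sum(1,keepdims=True))
    A=np.array(c["attitude"],float)
    Rm=A if A.shape==(3,3) else R.from_quat(A).as_matrix()
    return np.array(c["xyz"]),np.c_[s[:,0],-s[:,1],-np.ones(len(s))]@Rm.T
def onz(name,uv,z):
    o,d=rays(name,uv); return o+d*((z-o[2])/d[:,2])[:,None]
def cloud(name,depth):
    v,u=np.mgrid[:400,:640]; o,d=rays(name,np.c_[u.ravel(),v.ravel()])
    return (o+d*depth.ravel()[:,None]).reshape(400,640,3)
E
python3 - <<'E'
from h import *
for n in("scene","top"):
    p,d=camera(n);cv2.imwrite(f"pics/{n}0.png",p);np.save(n+"0.npy",d);c=calibration(n);print(n,c,(d>0).mean())
print(sense())
E
```

```text
pics
scene {'mtx': array([[378.02615233,   0.        , 313.4001603 ],
       [  0.        , 378.02615233, 199.04519278],
       [  0.        ,   0.        ,   1.        ]]), 'k1': -0.004554132655740879, 'xyz': array([0.99071578, 0.61196294, 0.55639119]), 'attitude': array([0.15125178, 0.45345991, 0.83491691, 0.27278336])} 0.99607421875
top {'mtx': array([[473.09723281,   0.        , 323.56976692],
       [  0.        , 473.09723281, 199.99199764],
       [  0.        ,   0.        ,   1.        ]]), 'k1': -0.0056533274021816375, 'xyz': array([0.26942857, 0.05434268, 1.44822255]), 'attitude': array([ 0.07557913, -0.07126494, -0.6884382 ,  0.71781749])} 0.99585546875
{'time': 0.1, 'q': array([ 1.17538350e+00,  2.59142878e-01,  2.08461513e-02,  1.33370137e+00,
       -2.76388797e-05,  1.41818393e+00]), 'qd': array([ 0.00114381, -0.00078754,  0.00090027, -0.00171385,  0.00016257,
        0.00070387]), 'effort': array([ 5.59750129e-03, -5.56697452e+01,  3.45068049e+01,  1.16770589e-02,
       -1.16342972e-04, -2.25911867e-05]), 'ee_pos': array([0.13215433, 0.53363085, 0.23072617]), 'orientation': array([ 1.21102205e-01,  9.92639862e-01, -5.82209268e-04, -1.49294102e-04]), 'contact_force': array([ 0.55506566,  0.56319546, -0.83120532]), 'torque': array([-0.05387304, -0.05194775, -0.0383681 ]), 'gripper_force': 0.0, 'width': 0.08556464218843886}
```

View pics/top0.png

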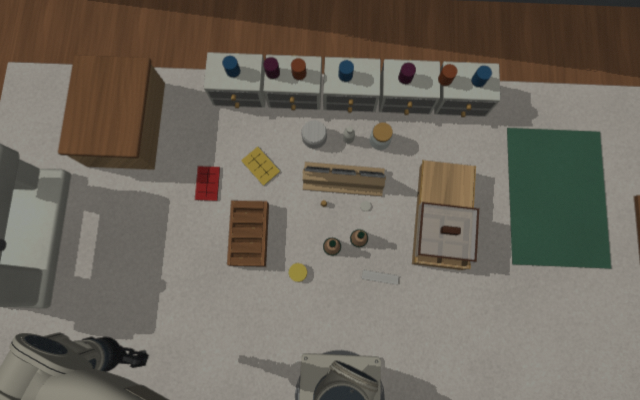

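View pics/scene0.png

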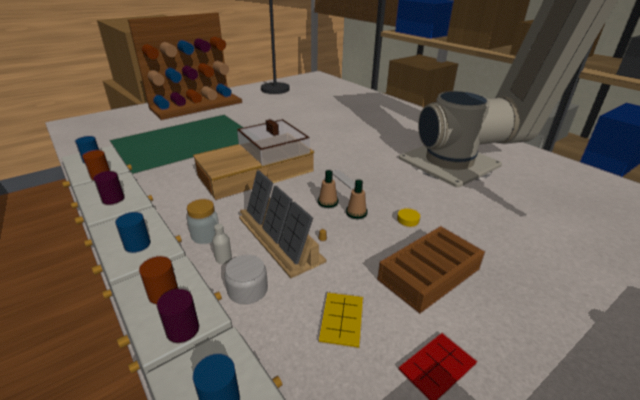

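The top view shows the closed cover with its grip bar at about (450,230), two cones at (332,246) and (359,238), the board with templates at (344,180), and the rack at (248,234). The scene view shows three grey templates on the board and the red and yellow look-alikes flat on the table.

```bash
python3 - <<'E'
from h import *
T=cv2.imread("pics/top0.png");S=cv2.imread("pics/scene0.png")
ct=cloud("top",np.load("top0.npy"));cs=cloud("scene",np.load("scene0.npy"))
print("table z",ct[300,450],ct[290,220],cs[320,560])
def rect(m,name,z,minA=30):
    cn,_=cv2.findContours(m.astype(np.uint8),cv2.RETR_EXTERNAL,cv2.CHAIN_APPROX_NONE)
    for c in cn:
        if cv2.contourArea(c)>minA:
            w=onz(name,c[:,0,:],z)[:,:2]*1000
            r=cv2.minAreaRect(w.astype(np.float32)); print(name,"px",c[:,0].mean(0).round(),"rect",np.round(r[0],1),np.round(r[1],1),round(r[2],1))
zt=ct[...,2]
reg=np.zeros((400,640),bool)
def box(a,b,c,d):
    m=np.zeros((400,640),bool);m[b:d,a:c]=1;return m
print("rack");rect(box(215,190,280,280)&(zt>.03),"top",.05)
print("chest back");rect(box(400,140,500,203)&(zt>.055),"top",.07)
print("chest all");rect(box(400,140,500,280)&(zt>.03),"top",.07)
hsv=cv2.cvtColor(T,cv2.COLOR_BGR2HSV)
print("grip z",[np.round(ct[v,u],3) for v,u in((229,446),(230,450),(231,455))])
g=box(425,215,475,245)&(T.max(2)<90);rect(g,"top",.153,10)
g=box(425,215,475,245)&(zt>.14);rect(g,"top",.153,10)
print("cones")
for (u,v) in((332,246),(359,238)):
    m=box(u-15,v-20,u+15,v+15)
    n=m&(zt>.083);rect(n,"top",.095,3);print(zt[m].max(), ct[n].mean(0).round(4))
m=box(360,225,361,226)
zs=cs[...,2]
for (a,b,c,d) in((315,165,342,185),(345,175,372,195)):
    n=box(a,b,c,d)&(zs>.075)&(zs<.11);p=cs[n];print("scene nose",n.sum(),p.mean(0).round(4),p.max(0).round(4),p.min(0).round(4))
# templates
n=box(230,165,320,265)&(zs>.088)&(zs<.135)
g=S.max(2).astype(int)-S.min(2)<40
k,l=cv2.connectedComponents((n&g).astype(np.uint8))
for i in range(1,k):
    p=cs[l==i]
    if len(p)>40:
        lo=np.percentile(p,[1,50,99],axis=0); q=p-p.mean(0); nrm=np.linalg.svd(q,full_matrices=0)[2][2]
        print("tmpl",len(p),lo.round(4).tolist(),"n",nrm.round(3),p.mean(0).round(4))
n=box(295,150,395,200)&(zt>.09);p=ct[n];print("top tmpl",n.sum());rect(n,"top",.125,4)
E
python3 - <<'E'
import cv2
T=cv2.imread("pics/top0.png")[150:280,210:490]
cv2.imwrite("pics/topc.png",cv2.resize(T,None,fx=2.85,fy=2.85,interpolation=cv2.INTER_CUBIC))
E
```

```text
table z [ 0.28468096 -0.32026759  0.00485711] [ 0.28526093  0.36990724 -0.00140051] [0.35565326 0.51165985 0.0007298 ]
rack
top px [247. 233.] rect [458.2 292.6] [201.  113.1] 1.3
chest back
top px [447. 183.] rect [ 625.3 -299.8] [163.2 131.2] 85.7
chest all
top px [447. 215.] rect [ 534.3 -299.2] [182.6 313.2] 85.9
grip z [array([ 0.474, -0.273,  0.156]), array([ 0.472, -0.284,  0.154]), array([ 0.471, -0.299,  0.149])]
top px [450. 230.] rect [ 472.1 -284.3] [55.5 23.8] 86.0
top px [451. 229.] rect [ 474.9 -287.1] [50.7 21.2] 85.2
cones
top px [332. 242.] rect [431.3  39.3] [18.3 18.3] 47.3
1.4482225470003574 [0.4104 0.0412 0.2717]
top px [361. 234.] rect [459.9 -42. ] [17.9 20.9] 65.2
1.4482225470003574 [ 0.4301 -0.0271  0.3062]
scene nose 81 [ 0.4626 -0.0377  0.0882] [ 0.4705 -0.0308  0.0972] [ 0.4502 -0.0525  0.0751]
scene nose 85 [0.4344 0.044  0.0883] [0.4421 0.0525 0.0972] [0.4213 0.0292 0.0752]
tmpl 1276 [[0.6263, -0.0989, 0.0884], [0.6414, 0.0355, 0.1095], [0.6528, 0.1284, 0.1266]] n [ 0.925 -0.039  0.378] [0.6412 0.0287 0.109 ]
top tmpl 294
top px [372. 174.] rect [630.9 -68.3] [69.9 10.9] 87.5
top px [343. 172.] rect [634.6  14.3] [67.5 11. ] 87.4
top px [317. 169.] rect [638.3  91.2] [70.1 11.1] 87.0
```

View pics/topc.png

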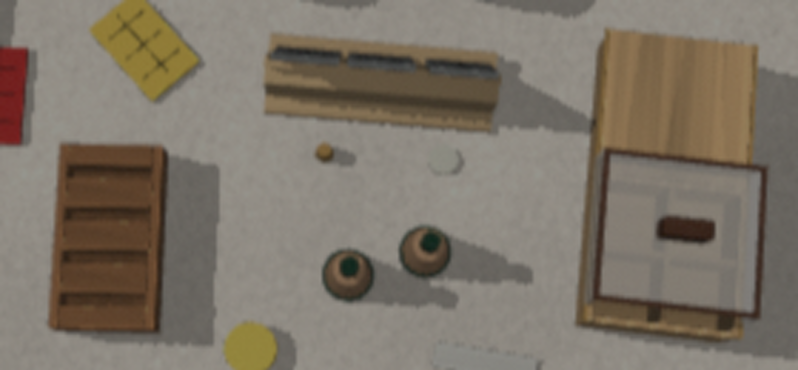

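The crop confirms the two cones, the three templates leaning on the board, the four rack slots and the shut cover. I start by turning the tool so that its y runs along the chest x.

{"fn": "move_arm", "kwargs": {
  "steps": [0, 0, 0, 0, 0, 0.14, 0, 0, 0, 0, 0, 0.14, 0, 0, 0, 0, 0, 0.14, 0, 0, 0, 0, 0, 0.14, 0, 0, 0, 0, 0, 0.14],
  "hand": 0.6
}}

```text
time: 0.6
ee_pos: [0.1322, 0.5337, 0.2309]
orientation: [0.457, 0.89, -0.0, 0.0]
contact_force: [0.7, 0.1, -0.2]
width: 0.0515
gripper_force: 0.0
```

{"fn": "move_arm", "kwargs": {
  "steps": [0, 0, 0, 0, 0, 0.14, 0, 0, 0, 0, 0, 0.14, 0, 0, 0, 0, 0, 0.14, 0, 0, 0, 0, 0, 0.14, 0, 0, 0, 0, 0, 0.14]
}}

```text
time: 1.1
ee_pos: [0.1322, 0.5337, 0.2309]
orientation: [0.734, 0.679, -0.0, 0.0]
contact_force: [-0.6, 0.9, -0.6]
width: 0.0508
gripper_force: 0.0
```

```bash
cat >> h.py <<'E'
def go(p,yaw=0,tilt=0):
    """target TCP p; tool y heading yaw deg, tilt deg: tool z leaning away (+x)"""
    s=sense(); Rc=R.from_quat(s["orientation"])
    y,t=np.radians([yaw,tilt])
    X=np.array([-np.sin(y),np.cos(y),0]);h=np.array([np.cos(y),np.sin(y),0])
    Z=h*np.sin(t)-np.array([0,0,np.cos(t)]);Y=np.cross(Z,X)
    Rt=R.from_matrix(np.c_[X,Y,Z])
    d=np.array(p)-s["ee_pos"]
    print("at",s["ee_pos"].round(4),"turn",(Rc.inv()*Rt).as_rotvec().round(3),"shift now-axes",(Rc.inv().apply(d)/.04).round(2),"after-turn axes",(Rt.inv().apply(d)/.04).round(2),"t",round(s["time"],1),"w",round(s["width"],4),"F",s["contact_force"].round(1),"q",s["q"].round(2))
E
python3 - <<'E'
from h import *
print(onz("top",[(475.6,260.9),(419,254.6),(420,203)],.118))
go((.45,.1,.23),-4.3);go((.474,-.286,.23),-4.3)
E
```

```text
[[ 0.39366915 -0.36385855  0.118     ]
 [ 0.40470927 -0.20558258  0.118     ]
 [ 0.55269773 -0.20838398  0.118     ]]
at [0.1322 0.5337 0.2309] turn [-0.     0.001 -0.003] shift now-axes [-10.19   8.76   0.03] after-turn axes [-10.22   8.74   0.02] t 1.1 w 0.0508 F [-0.6  0.9 -0.6] q [1.18 0.26 0.02 1.33 0.   2.82]
at [0.1322 0.5337 0.2309] turn [-0.     0.001 -0.003] shift now-axes [-19.77  10.11   0.04] after-turn axes [-19.79  10.06   0.02] t 1.1 w 0.0508 F [-0.6  0.9 -0.6] q [1.18 0.26 0.02 1.33 0.   2.82]
```

{"fn": "move_arm", "kwargs": {
  "steps": [-0.85, 0.8, 0, 0, 0, 0, -0.85, 0.8, 0, 0, 0, 0, -0.85, 0.8, 0, 0, 0, 0, -0.85, 0.8, 0, 0, 0, 0, -0.85, 0.8, 0, 0, 0, 0]
}}

```text
time: 1.6
ee_pos: [0.2802, 0.3512, 0.2311]
orientation: [0.732, 0.681, -0.0, 0.0]
contact_force: [0.7, 0.0, -0.4]
width: 0.0512
gripper_force: 0.0
```

{"fn": "move_arm", "kwargs": {
  "steps": [-0.85, 0.8, 0, 0, 0, 0, -0.85, 0.8, 0, 0, 0, 0, -0.85, 0.8, 0, 0, 0, 0, -0.85, 0.8, 0, 0, 0, 0, -0.85, 0.8, 0, 0, 0, 0]
}}

```text
time: 2.1
ee_pos: [0.4277, 0.1699, 0.2312]
orientation: [0.732, 0.681, -0.0, -0.0]
contact_force: [0.1, 1.0, -0.2]
width: 0.0514
gripper_force: 0.0
```

{"fn": "move_arm", "kwargs": {
  "steps": [-1, 0.25, 0, 0, 0, 0, -1, 0.25, 0, 0, 0, 0, -1, 0.25, 0, 0, 0, 0, -1, 0.25, 0, 0, 0, 0, -1, 0.25, 0, 0, 0, 0]
}}

```text
time: 2.6
ee_pos: [0.4623, -0.0331, 0.2311]
orientation: [0.732, 0.681, -0.0, -0.0]
contact_force: [1.4, 0.8, 0.4]
width: 0.051
gripper_force: 0.0
```

Run:
```python
from h import *
go((.474,-.286,.23),-4.3)
p,d=camera("top");cv2.imwrite("pics/t1.png",p)
T=cv2.imread("pics/top0.png");d=np.load("top0.npy");ct=cloud("top",d)
print("chest z along col 447:",[(v,ct[v,447].round(3).tolist()) for v in range(154,270,4)])
```

```text
at [ 0.4623 -0.0331  0.2311] turn [-0.    -0.     0.003] shift now-axes [-6.29  0.75  0.03] after-turn axes [-6.28  0.77  0.03] t 2.6 w 0.051 F [1.4 0.8 0.4] q [-0.25  0.11 -0.17  1.29  0.    1.39]
chest z along col 447: [(154, [0.74, -0.317, 0.003]), (158, [0.729, -0.319, -0.004]), (162, [0.714, -0.317, 0.004]), (166, [0.68, -0.299, 0.071]), (170, [0.67, -0.301, 0.063]), (174, [0.655, -0.299, 0.071]), (178, [0.643, -0.299, 0.069]), (182, [0.63, -0.298, 0.073]), (186, [0.618, -0.299, 0.071]), (190, [0.607, -0.3, 0.066]), (194, [0.592, -0.297, 0.077]), (198, [0.583, -0.299, 0.065]), (202, [0.569, -0.298, 0.069]), (206, [0.547, -0.286, 0.118]), (210, [0.536, -0.287, 0.114]), (214, [0.524, -0.286, 0.115]), (218, [0.512, -0.285, 0.119]), (222, [0.501, -0.286, 0.117]), (226, [0.483, -0.276, 0.152]), (230, [0.472, -0.276, 0.155]), (234, [0.466, -0.285, 0.116]), (238, [0.455, -0.285, 0.118]), (242, [0.443, -0.284, 0.12]), (246, [0.432, -0.284, 0.12]), (250, [0.421, -0.285, 0.115]), (254, [0.409, -0.284, 0.12]), (258, [0.409, -0.312, 0.008]), (262, [0.397, -0.311, 0.013]), (266, [0.381, -0.299, 0.056])]
```

{"fn": "move_arm", "kwargs": {
  "steps": [-1, 0.12, 0, 0, 0, 0, -1, 0.12, 0, 0, 0, 0, -1, 0.12, 0, 0, 0, 0, -1, 0.12, 0, 0, 0, 0, -1, 0.12, 0, 0, 0, 0]
}}

```text
time: 3.15
ee_pos: [0.4717, -0.2341, 0.231]
orientation: [0.732, 0.681, -0.0, -0.0]
contact_force: [1.7, -0.2, 0.0]
width: 0.0514
gripper_force: 0.0
```

{"fn": "move_arm", "kwargs": {
  "steps": [-0.9, 0.1, 0, 0, 0, 0, -0.35, 0.05, 0.6, 0, 0, 0, 0, 0, 0.9, 0, 0, 0, 0, 0, 0.7, 0, 0, 0, 0, 0, 0.4, 0, 0, 0]
}}

```text
time: 3.65
ee_pos: [0.4733, -0.2823, 0.1245]
orientation: [0.732, 0.681, -0.0, -0.002]
contact_force: [-0.8, 0.5, 0.2]
width: 0.0511
gripper_force: 0.0
```

Run:
```python
from h import *
go((.474,-.287,.127),-4.3)
p,d=camera("scene");cv2.imwrite("pics/s1.png",cv2.resize(p[80:230,180:340],None,fx=4,fy=4))
```

```text
at [ 0.4733 -0.2823  0.1245] turn [-0.003 -0.002  0.002] shift now-axes [-0.12  0.03 -0.06] after-turn axes [-0.12  0.03 -0.06] t 3.6 w 0.0511 F [-0.8  0.5  0.2] q [-0.69  0.32 -0.18  1.08  0.    0.95]
```

View pics/s1.png

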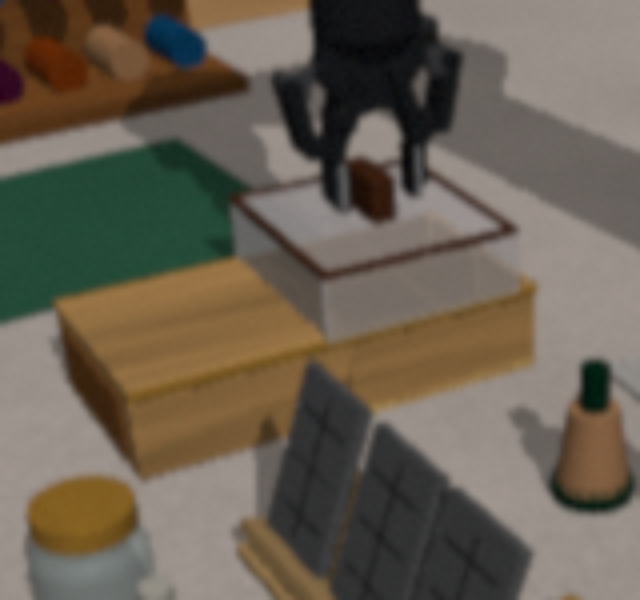

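The fingers straddle the grip bar (crop 375,190). Next I close them and slide the cover back.

{"fn": "move_arm", "kwargs": {
  "steps": [-0.1, 0, -0.1, 0, 0, 0, 0, 0, 0, 0, 0, 0, 0, 0, 0, 0, 0, 0, 0, 0, 0, 0, 0, 0, 0, 0, 0, 0, 0, 0],
  "hand": 0,
  "grip_force": 35
}}

```text
time: 4.2
ee_pos: [0.4748, -0.2877, 0.133]
orientation: [0.732, 0.681, 0.0, 0.002]
contact_force: [0.4, -2.4, 7.1]
width: 0.0191
gripper_force: 35.7
```

{"fn": "move_arm", "kwargs": {
  "steps": [0, 0.3, 0, 0, 0, 0, 0, 0.6, 0, 0, 0, 0, 0, 0.6, 0, 0, 0, 0, 0, 0.6, 0, 0, 0, 0, 0, 0.6, 0, 0, 0, 0]
}}

```text
time: 4.7
ee_pos: [0.5829, -0.2958, 0.133]
orientation: [0.732, 0.681, -0.0, 0.002]
contact_force: [-1.6, -6.2, 8.2]
width: 0.0196
gripper_force: 36.1
```

{"fn": "move_arm", "kwargs": {
  "steps": [0, 0.2, 0, 0, 0, 0, 0, 0.15, 0, 0, 0, 0, 0, 0.1, 0, 0, 0, 0, 0, 0, 0, 0, 0, 0, 0, 0, 0, 0, 0, 0]
}}

```text
time: 5.2
ee_pos: [0.6008, -0.2971, 0.133]
orientation: [0.732, 0.681, -0.0, 0.002]
contact_force: [2.0, -4.4, 4.9]
width: 0.019
gripper_force: 36.2
```

{"fn": "move_arm", "kwargs": {
  "steps": [0, 0.1, 0, 0, 0, 0, 0, 0.1, 0, 0, 0, 0, 0, 0, 0, 0, 0, 0, 0, 0, 0, 0, 0, 0]
}}

```text
time: 5.6
ee_pos: [0.6084, -0.2977, 0.133]
orientation: [0.732, 0.681, -0.0, 0.002]
contact_force: [-0.8, -3.6, 5.8]
width: 0.019
gripper_force: 36.4
```

{"fn": "move_arm", "kwargs": {
  "steps": [0, 0.1, 0, 0, 0, 0, 0, 0.1, 0, 0, 0, 0, 0, 0, 0, 0, 0, 0, 0, 0, 0, 0, 0, 0]
}}

```text
time: 6.0
ee_pos: [0.6086, -0.2977, 0.1328]
orientation: [0.733, 0.68, -0.005, -0.004]
contact_force: [-39.5, -2.5, 23.0]
width: 0.0197
gripper_force: 39.2
```

{"fn": "move_arm", "kwargs": {
  "steps": [0, -0.08, 0, 0, 0, 0, 0, 0, 0, 0, 0, 0, 0, 0, 0, 0, 0, 0, 0, 0, 0, 0, 0, 0]
}}

```text
time: 6.4
ee_pos: [0.6085, -0.2977, 0.1328]
orientation: [0.733, 0.68, -0.003, -0.001]
contact_force: [-23.6, -3.5, 15.9]
width: 0.0193
gripper_force: 37.9
```

{"fn": "move_arm", "kwargs": {
  "steps": [0, 0, 0, 0, 0, 0, 0, 0, 0, 0, 0, 0, 0, 0, 0, 0, 0, 0, 0, 0, -0.5, 0, 0, 0, 0, 0, -1, 0, 0, 0],
  "hand": 0.6
}}

```text
time: 6.9
ee_pos: [0.6117, -0.2958, 0.1886]
orientation: [0.732, 0.681, -0.001, -0.003]
contact_force: [-0.1, -0.8, -0.2]
width: 0.0516
gripper_force: 0.0
```

{"fn": "move_arm", "kwargs": {
  "steps": [0, 0, -0.9, 0, 0, 0, 1, 0, 0, 0, 0, 0, 1, 0, 0, 0, 0, 0, 1, 0, 0, 0, 0, 0, 1, 0, 0, 0, 0, 0]
}}

```text
time: 7.4
ee_pos: [0.6242, -0.1355, 0.2273]
orientation: [0.732, 0.681, 0.0, 0.0]
contact_force: [0.7, 0.4, 0.8]
width: 0.051
gripper_force: 0.0
```

```bash
cat > look.py <<'E'
from h import *
import sys
k=sys.argv[1]
T,d=camera("top");ct=cloud("top",d);zt=ct[...,2]
cv2.imwrite(f"pics/{k}.png",T)
S,e=camera("scene");cs=cloud("scene",e);cv2.imwrite(f"pics/{k}s.png",S)
hs=cv2.cvtColor(S,cv2.COLOR_BGR2HSV)
# green-dark noses in scene cloud, on the table
p=cs[(hs[...,0]>55)&(hs[...,0]<95)&(hs[...,1]>90)&(cs[...,2]>.072)&(cs[...,2]<.11)&(cs[...,0]<.6)]
p=p[p[:,1]>-.4]
if len(p):
    lab=[];
    from scipy.cluster.hierarchy import fcluster,linkage
    L=fcluster(linkage(p[:,:2]),.012,"distance")
    for i in set(L):
        q=p[L==i]
        if len(q)>15: print("nose scene",len(q),(q[:,:2].min(0)/2+q[:,:2].max(0)/2).round(4),"zmax",q[:,2].max().round(3))
m=((zt>.08)&(zt<.11)&(ct[...,0]>.34)&(ct[...,0]<.58)&(ct[...,1]>-.38)&(ct[...,1]<.15)).astype(np.uint8)
for c in cv2.findContours(m,cv2.RETR_EXTERNAL,cv2.CHAIN_APPROX_NONE)[0]:
    if 5<len(c)<60:
        w=onz("top",c[:,0],.093);print("nose top",c[:,0].mean(0).round(),((w.min(0)+w.max(0))/2)[:2].round(4),len(c))
E
python3 - <<'E'
import runpy,sys
sys.argv=["look.py","l1"];g=runpy.run_path("look.py")
from h import *
T=g["T"];ct=g["ct"]
go((.4375,.0415,.2),-4.3)
cv2.imwrite("pics/l1c.png",cv2.resize(T[140:285,320:490],None,fx=4,fy=4,interpolation=cv2.INTER_CUBIC))
E
```

```text
nose scene 56 [ 0.4625 -0.0386] zmax 0.096
nose scene 57 [0.4342 0.0435] zmax 0.097
nose top [332. 242.] [0.4316 0.0393] 18
at [ 0.6244 -0.1324  0.2278] turn [ 0.001 -0.001  0.008] shift now-axes [ 4.02 -4.95  0.7 ] after-turn axes [ 3.98 -4.99  0.69] t 7.5 w 0.0512 F [ 0.7 -0.2  0.2] q [-0.34  0.41  0.24  1.4   0.    1.3 ]
```

View pics/l1c.png

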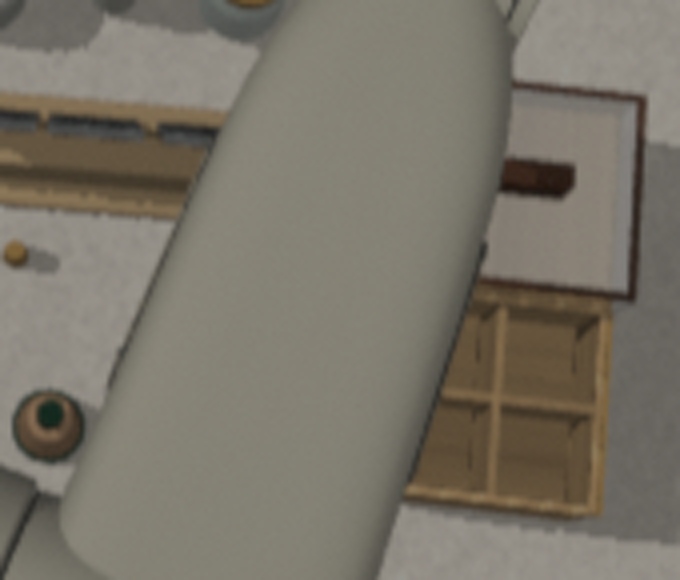

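The cover is back and the four pockets are free. The divider cross is at full-image pixel (444,240). The arm hides cone B, and cone A is at (332,242).

Run:
```python
from h import *
c=lambda x,y:(320+x/4,140+y/4)
P=onz("top",[c(496,400),c(598,409),c(501,308),c(490,493),c(601,515),c(610,305)],.069)
print(P.round(4)); 
go((.460,-.0415,.2),-4.3);go((.460,-.0415,.070),-4.3)
```

```text
[[ 0.4554 -0.2883  0.069 ]
 [ 0.4519 -0.3627  0.069 ]
 [ 0.5239 -0.2927  0.069 ]
 [ 0.3875 -0.2832  0.069 ]
 [ 0.375  -0.3633  0.069 ]
 [ 0.5295 -0.3733  0.069 ]]
at [ 0.6244 -0.1324  0.2278] turn [ 0.001 -0.001  0.008] shift now-axes [ 1.99 -4.25  0.69] after-turn axes [ 1.96 -4.27  0.69] t 7.5 w 0.0512 F [ 0.7 -0.2  0.2] q [-0.34  0.41  0.24  1.4   0.    1.3 ]
at [ 0.6244 -0.1324  0.2278] turn [ 0.001 -0.001  0.008] shift now-axes [ 1.99 -4.26  3.94] after-turn axes [ 1.96 -4.27  3.94] t 7.5 w 0.0512 F [ 0.7 -0.2  0.2] q [-0.34  0.41  0.24  1.4   0.    1.3 ]
```

{"fn": "move_arm", "kwargs": {
  "steps": [0.4, -0.85, 0.1, 0, 0, 0, 0.4, -0.85, 0.1, 0, 0, 0, 0.4, -0.85, 0.1, 0, 0, 0, 0.4, -0.85, 0.1, 0, 0, 0, 0.4, -0.85, 0.1, 0, 0, 0]
}}

```text
time: 8.0
ee_pos: [0.4591, -0.0447, 0.207]
orientation: [0.732, 0.681, 0.0, 0.0]
contact_force: [-0.3, 0.1, 0.3]
width: 0.0512
gripper_force: 0.0
```

```bash
python3 - <<'E'
from h import *
go((.460,-.0415,.070),-4.2)
E
python3 look.py l2
```

```text
at [ 0.4591 -0.0447  0.207 ] turn [ 0.    -0.     0.001] shift now-axes [0.08 0.02 3.43] after-turn axes [0.08 0.02 3.43] t 8.0 w 0.0512 F [-0.3  0.1  0.3] q [-0.28  0.12 -0.22  1.23  0.    1.36]
nose scene 58 [ 0.4619 -0.0375] zmax 0.097
nose scene 58 [0.4347 0.0426] zmax 0.097
nose top [332. 242.] [0.4316 0.0394] 17
nose top [420. 203.] [ 0.5596 -0.2133] 31
```

Cone B is where I measured it, so I go down and grip its nose.

{"fn": "move_arm", "kwargs": {
  "steps": [0.08, 0.02, 0.8, 0, 0, 0, 0, 0, 0.9, 0, 0, 0, 0, 0, 0.9, 0, 0, 0, 0, 0, 0.6, 0, 0, 0, 0, 0, 0.15, 0, 0, 0]
}}

```text
time: 8.6
ee_pos: [0.4606, -0.0421, 0.0711]
orientation: [0.732, 0.681, -0.001, -0.002]
contact_force: [1.0, 0.4, 0.2]
width: 0.0513
gripper_force: 0.0
```

{"fn": "move_arm", "kwargs": {
  "steps": [0, 0, 0.05, 0, 0, 0, 0, 0, 0, 0, 0, 0, 0, 0, 0, 0, 0, 0, 0, 0, 0, 0, 0, 0, 0, 0, 0, 0, 0, 0],
  "hand": 0,
  "grip_force": 40
}}

```text
time: 9.1
ee_pos: [0.4618, -0.0422, 0.072]
orientation: [0.732, 0.681, 0.0, 0.001]
contact_force: [0.1, 0.7, 2.0]
width: 0.0187
gripper_force: 39.5
```

{"fn": "move_arm", "kwargs": {
  "steps": [0, 0, -0.4, 0, 0, 0, 0, 0, -0.9, 0, 0, 0, 0, 0, -0.9, 0, 0, 0, 0, 0, -0.9, 0, 0, 0, 0, 0, -0.3, 0, 0, 0]
}}

```text
time: 9.6
ee_pos: [0.4623, -0.0423, 0.2111]
orientation: [0.732, 0.681, 0.001, 0.002]
contact_force: [1.2, 0.5, -2.0]
width: 0.0189
gripper_force: 39.7
```

Run:
```python
from h import *
go((.4228,-.2484,.205),-4.2)
S,e=camera("scene");cv2.imwrite("pics/s2.png",cv2.resize(S[90:240,230:430],None,fx=4,fy=4))
```

```text
at [ 0.4623 -0.0423  0.2111] turn [0.005 0.001 0.001] shift now-axes [-5.21 -0.62  0.15] after-turn axes [-5.21 -0.61  0.15] t 9.6 w 0.0189 F [ 1.2  0.5 -2. ] q [-0.27  0.12 -0.21  1.24  0.    1.37]
```

View pics/s2.png

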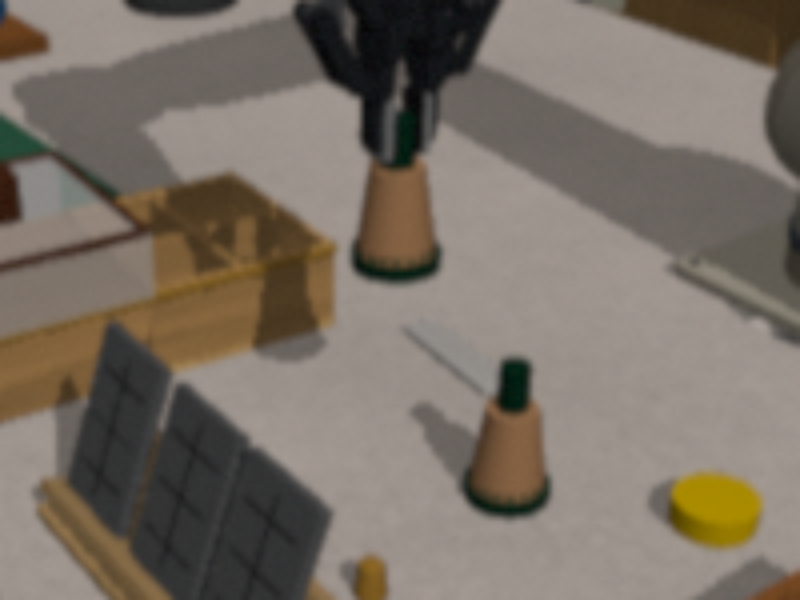

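The cone hangs upright in the gripper. I carry it to the front right pocket.

{"fn": "move_arm", "kwargs": {
  "steps": [-1, -0.1, 0, 0, 0, 0, -1, -0.1, 0, 0, 0, 0, -1, -0.1, 0, 0, 0, 0, -1, -0.1, 0, 0, 0, 0, -1, -0.1, 0, 0, 0, 0]
}}

```text
time: 10.15
ee_pos: [0.4262, -0.2415, 0.2067]
orientation: [0.732, 0.681, -0.0, -0.0]
contact_force: [1.1, 0.8, -1.9]
width: 0.0184
gripper_force: 39.5
```

{"fn": "move_arm", "kwargs": {
  "steps": [-1, -0.1, 0, 0, 0, 0, -0.8, 0, 0, 0, 0, 0, -0.26, 0, 0, 0, 0, 0, 0, 0, 0, 0, 0, 0]
}}

```text
time: 10.55
ee_pos: [0.4165, -0.323, 0.2063]
orientation: [0.733, 0.68, -0.0, -0.001]
contact_force: [-0.5, 0.4, -1.6]
width: 0.0186
gripper_force: 39.6
```

Run:
```python
from h import *
go((.4174,-.3222,.080),-4.2)
T,d=camera("top");cv2.imwrite("pics/t3.png",cv2.resize(T[190:290,380:500],None,fx=5,fy=5,interpolation=cv2.INTER_CUBIC))
```

```text
at [ 0.4165 -0.323   0.2063] turn [-0.001 -0.001 -0.001] shift now-axes [0.02 0.02 3.16] after-turn axes [0.02 0.02 3.16] t 10.6 w 0.0186 F [-0.5  0.4 -1.6] q [-0.82  0.23 -0.08  1.26  0.    0.83]
```

View pics/t3.png

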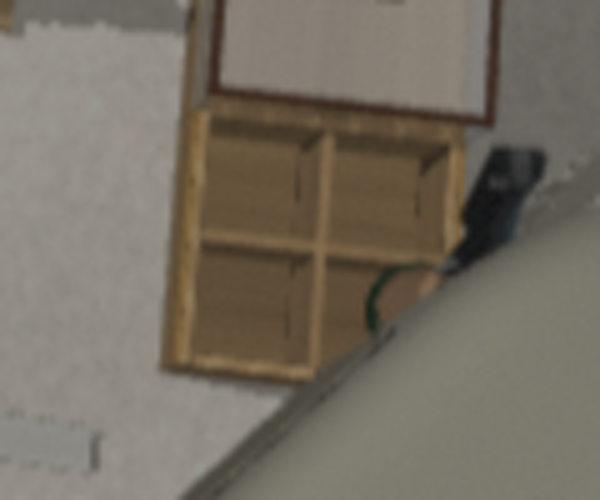

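The pockets are clear and the cone's foot (crop 400,290) hangs over the front right one. I lower it.

{"fn": "move_arm", "kwargs": {
  "steps": [0.02, 0.02, 0.8, 0, 0, 0, 0, 0, 0.8, 0, 0, 0, 0, 0, 0.6, 0, 0, 0, 0, 0, 0.4, 0, 0, 0, 0, 0, 0.3, 0, 0, 0]
}}

```text
time: 11.1
ee_pos: [0.4178, -0.3193, 0.0903]
orientation: [0.731, 0.682, 0.0, -0.001]
contact_force: [0.1, -0.5, -1.7]
width: 0.0186
gripper_force: 39.5
```

{"fn": "move_arm", "kwargs": {
  "steps": [0, 0, 0.2, 0, 0, 0, 0, 0, 0, 0, 0, 0]
}}

```text
time: 11.3
ee_pos: [0.4178, -0.3204, 0.0828]
orientation: [0.732, 0.682, 0.0, -0.001]
contact_force: [-0.4, 0.7, -1.8]
width: 0.0185
gripper_force: 39.5
```

{"fn": "move_arm", "kwargs": {
  "steps": [-0.04, 0, 0.08, 0, 0, 0, 0, 0, 0, 0, 0, 0, 0, 0, 0, 0, 0, 0]
}}

```text
time: 11.6
ee_pos: [0.4179, -0.3232, 0.0805]
orientation: [0.732, 0.681, -0.0, 0.0]
contact_force: [0.2, -0.0, -2.5]
width: 0.0189
gripper_force: 39.5
```

{"fn": "move_arm", "kwargs": {
  "steps": [0, 0, 0, 0, 0, 0, 0, 0, 0, 0, 0, 0, 0, 0, 0, 0, 0, 0, 0, 0, -0.5, 0, 0, 0, 0, 0, -0.9, 0, 0, 0],
  "hand": 0.6
}}

```text
time: 12.1
ee_pos: [0.4168, -0.322, 0.1349]
orientation: [0.732, 0.681, -0.0, -0.002]
contact_force: [0.4, -0.6, -0.4]
width: 0.0513
gripper_force: 0.0
```

{"fn": "move_arm", "kwargs": {
  "steps": [0, 0, -1, 0, 0, 0, 0.5, 0, -0.8, 0, 0, 0, 1, 0, 0, 0, 0, 0, 1, 0, 0, 0, 0, 0, 1, 0, 0, 0, 0, 0]
}}

```text
time: 12.6
ee_pos: [0.4277, -0.1821, 0.2085]
orientation: [0.732, 0.681, 0.0, 0.0]
contact_force: [0.3, 0.3, -0.7]
width: 0.0516
gripper_force: 0.0
```

{"fn": "move_arm", "kwargs": {
  "steps": [1, 0.1, 0, 0, 0, 0, 1, 0.1, 0, 0, 0, 0, 1, 0.1, 0, 0, 0, 0, 1, 0.1, 0, 0, 0, 0, 1, 0.1, 0, 0, 0, 0]
}}

```text
time: 13.1
ee_pos: [0.4622, 0.0164, 0.2084]
orientation: [0.732, 0.681, 0.0, 0.0]
contact_force: [0.5, 0.6, -0.7]
width: 0.0514
gripper_force: 0.0
```

```bash
python3 look.py l4
python3 - <<'E'
from h import *
go((.432,.040,.2),-4.2)
T=cv2.imread("pics/l4.png");cv2.imwrite("pics/t4.png",cv2.resize(T[190:290,300:500],None,fx=4,fy=4,interpolation=cv2.INTER_CUBIC))
E
```

```text
nose scene 61 [0.4337 0.0432] zmax 0.096
nose scene 30 [ 0.4196 -0.3173] zmax 0.104
nose top [458. 253.] [ 0.4165 -0.3219] 24
nose top [474. 216.] [ 0.5275 -0.3717] 6
nose top [420. 203.] [ 0.5581 -0.2133] 30
at [0.4623 0.0185 0.2083] turn [ 0.001 -0.001  0.006] shift now-axes [ 0.48 -0.79  0.21] after-turn axes [ 0.48 -0.79  0.21] t 13.2 w 0.0511 F [-0.5 -0.6  0.5] q [-0.14  0.12 -0.22  1.24  0.    1.5 ]
```

View pics/t4.png

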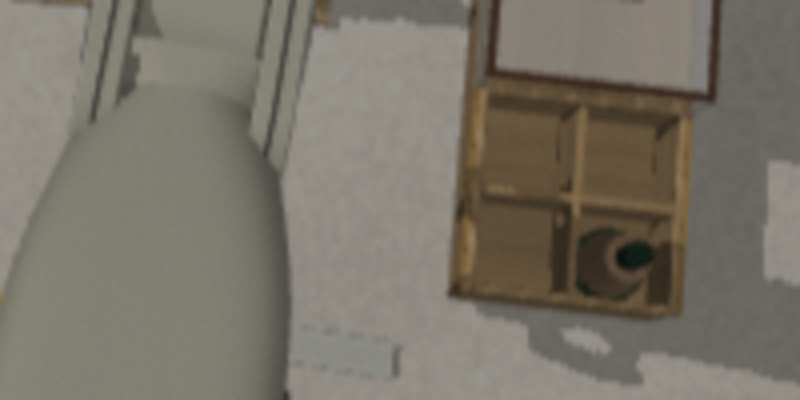

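Cone B stands in the front right pocket (crop 630,255) and its nose top is at z 0.104, as it should be. Next is cone A.

{"fn": "move_arm", "kwargs": {
  "steps": [0.48, -0.79, 0.2, 0, 0, 0, 0, 0, 0.9, 0, 0, 0, 0, 0, 1, 0, 0, 0, 0, 0, 1, 0, 0, 0, 0, 0, 0.35, 0, 0, 0]
}}

```text
time: 13.7
ee_pos: [0.43, 0.0359, 0.0672]
orientation: [0.732, 0.681, -0.001, -0.001]
contact_force: [0.7, -0.2, 0.9]
width: 0.0509
gripper_force: 0.0
```

Run:
```python
from h import *
go((.432,.040,.071),-4.2)
```

```text
at [0.43   0.0359 0.0672] turn [-0.004  0.     0.001] shift now-axes [ 0.11  0.04 -0.1 ] after-turn axes [ 0.11  0.04 -0.1 ] t 13.7 w 0.0509 F [ 0.7 -0.2  0.9] q [-0.11  0.18 -0.53  0.86 -0.    1.53]
```

{"fn": "move_arm", "kwargs": {
  "steps": [0, 0, 0, 0, 0, 0, 0, 0, 0, 0, 0, 0, 0, 0, 0, 0, 0, 0, 0, 0, 0, 0, 0, 0, 0, 0, 0, 0, 0, 0],
  "hand": 0
}}

```text
time: 14.2
ee_pos: [0.4324, 0.0361, 0.0707]
orientation: [0.732, 0.681, 0.0, 0.0]
contact_force: [-0.8, -0.5, 1.4]
width: 0.0183
gripper_force: 39.6
```

{"fn": "move_arm", "kwargs": {
  "steps": [0, 0, -0.4, 0, 0, 0, 0, 0, -0.9, 0, 0, 0, 0, 0, -0.9, 0, 0, 0, 0, 0, -0.9, 0, 0, 0, 0, 0, -0.3, 0, 0, 0]
}}

```text
time: 14.7
ee_pos: [0.4331, 0.0361, 0.2098]
orientation: [0.732, 0.681, 0.002, 0.002]
contact_force: [0.0, -0.4, -3.6]
width: 0.0184
gripper_force: 39.7
```

```bash
python3 - <<'E'
from h import *
go((.4226,-.2484,.080),-4.2)
E
python3 look.py l5
```

```text
at [0.4331 0.0361 0.2098] turn [0.005 0.    0.001] shift now-axes [-7.11  0.23  3.25] after-turn axes [-7.11  0.26  3.25] t 14.7 w 0.0184 F [ 0.  -0.4 -3.6] q [-0.11  0.07 -0.27  1.23 -0.    1.53]
nose scene 37 [ 0.4193 -0.3166] zmax 0.104
nose top [458. 253.] [ 0.4165 -0.3233] 23
nose top [475. 215.] [ 0.5276 -0.3746] 7
nose top [420. 203.] [ 0.5596 -0.2133] 31
```

{"fn": "move_arm", "kwargs": {
  "steps": [-1, 0.03, 0, 0, 0, 0, -1, 0.03, 0, 0, 0, 0, -1, 0.03, 0, 0, 0, 0, -1, 0.03, 0, 0, 0, 0, -1, 0.03, 0, 0, 0, 0]
}}

```text
time: 15.3
ee_pos: [0.4228, -0.165, 0.205]
orientation: [0.732, 0.681, -0.0, -0.001]
contact_force: [1.0, 0.9, -2.0]
width: 0.0189
gripper_force: 39.6
```

{"fn": "move_arm", "kwargs": {
  "steps": [-1, 0.03, 0, 0, 0, 0, -0.8, 0.05, 0, 0, 0, 0, -0.39, 0, 0, 0, 0, 0, 0, 0, 0.3, 0, 0, 0, 0, 0, 0.3, 0, 0, 0]
}}

```text
time: 15.8
ee_pos: [0.4201, -0.2505, 0.1805]
orientation: [0.732, 0.681, 0.0, -0.001]
contact_force: [0.2, -0.2, -2.1]
width: 0.0184
gripper_force: 39.7
```

Run:
```python
from h import *
go((.4226,-.2519,.080),-4.2)
```

```text
at [ 0.4201 -0.2505  0.1805] turn [-0.001 -0.001  0.001] shift now-axes [-0.03  0.07  2.51] after-turn axes [-0.03  0.06  2.51] t 15.8 w 0.0184 F [ 0.2 -0.2 -2.1] q [-0.71  0.18 -0.22  1.18  0.    0.93]
```

{"fn": "move_arm", "kwargs": {
  "steps": [-0.03, 0.06, 0.7, 0, 0, 0, 0, 0, 0.6, 0, 0, 0, 0, 0, 0.5, 0, 0, 0, 0, 0, 0.3, 0, 0, 0, 0, 0, 0.25, 0, 0, 0]
}}

```text
time: 16.3
ee_pos: [0.4222, -0.2505, 0.0864]
orientation: [0.731, 0.682, -0.0, -0.001]
contact_force: [0.2, -0.2, -2.0]
width: 0.0186
gripper_force: 39.6
```

{"fn": "move_arm", "kwargs": {
  "steps": [0, 0, 0.1, 0, 0, 0, 0, 0, 0.08, 0, 0, 0, 0, 0, 0, 0, 0, 0]
}}

```text
time: 16.6
ee_pos: [0.4229, -0.2524, 0.0809]
orientation: [0.732, 0.681, 0.0, 0.0]
contact_force: [-0.3, -0.1, -2.8]
width: 0.0186
gripper_force: 39.6
```

{"fn": "move_arm", "kwargs": {
  "steps": [0, 0, 0.06, 0, 0, 0, 0, 0, 0, 0, 0, 0]
}}

```text
time: 16.8
ee_pos: [0.423, -0.2529, 0.0788]
orientation: [0.732, 0.681, 0.0, 0.0]
contact_force: [0.9, -0.3, -1.8]
width: 0.0188
gripper_force: 39.7
```

{"fn": "move_arm", "kwargs": {
  "steps": [0, 0, 0, 0, 0, 0, 0, 0, 0, 0, 0, 0, 0, 0, 0, 0, 0, 0, 0, 0, -0.5, 0, 0, 0, 0, 0, -0.9, 0, 0, 0],
  "hand": 0.6
}}

```text
time: 17.3
ee_pos: [0.4217, -0.2518, 0.1334]
orientation: [0.732, 0.681, -0.0, -0.002]
contact_force: [1.6, -1.2, 0.3]
width: 0.0511
gripper_force: 0.0
```

{"fn": "move_arm", "kwargs": {
  "steps": [0, 0, -1, 0, 0, 0, 0, 0.6, -1, 0, 0, 0, 0, 1, 0, 0, 0, 0, 0, 1, 0, 0, 0, 0, 0, 1, 0, 0, 0, 0]
}}

```text
time: 17.8
ee_pos: [0.568, -0.2632, 0.2151]
orientation: [0.732, 0.681, 0.0, 0.001]
contact_force: [0.3, -1.4, -0.1]
width: 0.0514
gripper_force: 0.0
```

```bash
python3 look.py l6
python3 - <<'E'
from h import *
go((.609,-.298,.133),-4.2)
T=cv2.imread("pics/l6s.png");cv2.imwrite("pics/t6.png",cv2.resize(T[80:220,180:380],None,fx=4,fy=4,interpolation=cv2.INTER_CUBIC))
E
```

```text
nose scene 32 [ 0.4195 -0.3156] zmax 0.105
nose scene 39 [ 0.4253 -0.2443] zmax 0.105
nose top [420. 200.] [ 0.5685 -0.2133] 15
at [ 0.5699 -0.2631  0.2127] turn [-0.    -0.001  0.003] shift now-axes [-0.8   1.04  1.99] after-turn axes [-0.8   1.04  1.99] t 17.9 w 0.0513 F [-0.2  0.5 -0.6] q [-0.57  0.4   0.18  1.35  0.    1.07]
```

View pics/t6.png

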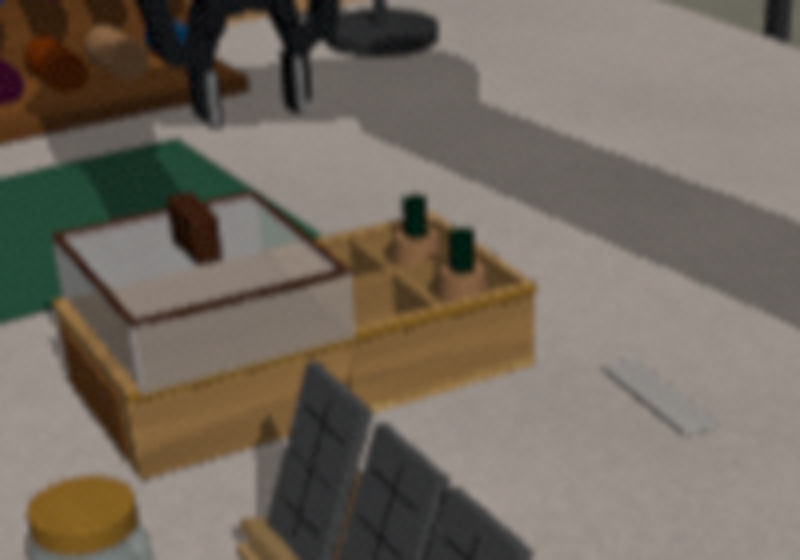

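Both cones stand seated in the front pockets, with their noses at crop (413,215) and (460,248). Next I grasp the bar and shut the cover.

{"fn": "move_arm", "kwargs": {
  "steps": [-0.4, 0.5, 0, 0, 0, 0, -0.4, 0.54, 0.2, 0, 0, 0, 0, 0, 0.8, 0, 0, 0, 0, 0, 0.7, 0, 0, 0, 0, 0, 0.25, 0, 0, 0]
}}

```text
time: 18.4
ee_pos: [0.6042, -0.2974, 0.1334]
orientation: [0.732, 0.681, -0.001, -0.002]
contact_force: [-0.4, -0.6, -0.0]
width: 0.0512
gripper_force: 0.0
```

{"fn": "move_arm", "kwargs": {
  "steps": [0, 0, 0, 0, 0, 0, 0, 0, 0, 0, 0, 0, 0, 0, 0, 0, 0, 0, 0, 0, 0, 0, 0, 0, 0, 0, 0, 0, 0, 0],
  "hand": 0,
  "grip_force": 35
}}

```text
time: 18.9
ee_pos: [0.6062, -0.2983, 0.1383]
orientation: [0.732, 0.681, 0.0, 0.001]
contact_force: [0.4, 1.1, 6.6]
width: 0.0189
gripper_force: 37.8
```

{"fn": "move_arm", "kwargs": {
  "steps": [0, -0.3, 0, 0, 0, 0, 0, -0.6, 0, 0, 0, 0, 0, -0.7, 0, 0, 0, 0, 0, -0.7, 0, 0, 0, 0, 0, -0.6, 0, 0, 0, 0]
}}

```text
time: 19.4
ee_pos: [0.4897, -0.2895, 0.1382]
orientation: [0.732, 0.681, 0.001, 0.002]
contact_force: [1.8, 2.1, 9.2]
width: 0.0188
gripper_force: 38.1
```

{"fn": "move_arm", "kwargs": {
  "steps": [0, -0.3, 0, 0, 0, 0, 0, -0.2, 0, 0, 0, 0, 0, -0.15, 0, 0, 0, 0, 0, 0, 0, 0, 0, 0]
}}

```text
time: 19.8
ee_pos: [0.4638, -0.2876, 0.1382]
orientation: [0.732, 0.681, 0.0, 0.001]
contact_force: [-0.5, 4.9, 7.9]
width: 0.0191
gripper_force: 38.1
```

{"fn": "move_arm", "kwargs": {
  "steps": [0, -0.1, 0, 0, 0, 0, 0, -0.08, 0, 0, 0, 0, 0, 0, 0, 0, 0, 0, 0, 0, 0, 0, 0, 0]
}}

```text
time: 20.2
ee_pos: [0.4586, -0.2872, 0.1382]
orientation: [0.732, 0.681, 0.002, 0.002]
contact_force: [6.2, 4.0, 6.0]
width: 0.019
gripper_force: 37.9
```

{"fn": "move_arm", "kwargs": {
  "steps": [0, -0.08, 0, 0, 0, 0, 0, 0, 0, 0, 0, 0, 0, 0, 0, 0, 0, 0]
}}

```text
time: 20.5
ee_pos: [0.4584, -0.2872, 0.1383]
orientation: [0.731, 0.682, 0.004, 0.004]
contact_force: [22.3, 4.3, -2.8]
width: 0.0195
gripper_force: 37.1
```

The cover is shut against its stop. I release it and measure the rack ribs in the saved scene cloud.

{"fn": "move_arm", "kwargs": {
  "steps": [0, 0.08, 0, 0, 0, 0, 0, 0, 0, 0, 0, 0]
}}

```text
time: 20.7
ee_pos: [0.4586, -0.2872, 0.1382]
orientation: [0.732, 0.682, 0.001, 0.002]
contact_force: [5.7, 4.1, 7.5]
width: 0.0193
gripper_force: 38.4
```

{"fn": "move_arm", "kwargs": {
  "steps": [0, 0, 0, 0, 0, 0, 0, 0, 0, 0, 0, 0, 0, 0, 0, 0, 0, 0, 0, 0, -0.5, 0, 0, 0, 0, 0, -0.9, 0, 0, 0],
  "hand": 0.6
}}

```text
time: 21.2
ee_pos: [0.4556, -0.2865, 0.191]
orientation: [0.732, 0.681, -0.0, -0.003]
contact_force: [0.0, -0.1, -0.2]
width: 0.0517
gripper_force: 0.0
```

{"fn": "move_arm", "kwargs": {
  "steps": [0, 0, -1, 0, 0, 0, 0.5, 0, -0.3, 0, 0, 0, 1, 0.5, 0, 0, 0, 0, 1, 0.5, 0, 0, 0, 0, 1, 0.5, 0, 0, 0, 0]
}}

```text
time: 21.7
ee_pos: [0.5271, -0.1509, 0.2447]
orientation: [0.733, 0.681, -0.0, 0.0]
contact_force: [-0.5, -1.3, -0.5]
width: 0.051
gripper_force: 0.0
```

Run:
```python
from h import *
S=cv2.imread("pics/scene0.png");cs=cloud("scene",np.load("scene0.npy"))
m=np.zeros((400,640),bool);m[220:310,370:495]=1
p=cs[m&(cs[...,2]>.0465)&(cs[...,2]<.056)];print(len(p),"z",np.median(p[:,2]))
r=cv2.minAreaRect((p[:,:2]*1000).astype(np.float32));print("rect",r)
best=None
for a in np.arange(-3,4,.25):
    t=np.radians(a);x=(p[:,:2]@[np.cos(t),np.sin(t)]);h=np.histogram(x,np.arange(.33,.6,.002))[0].astype(float)
    s=(h**2).sum()
    if best is None or s>best[0]:best=(s,a,h)
print(best[1]);h=best[2]
for i,v in enumerate(h):
    if v: print(round(.331+.002*i,3),int(v),end=" | ")
# top image: rack slots dark profile
T=cv2.imread("pics/top0.png").astype(float).sum(2)
print()
for u in (240,248,256):
    print(u,[(v,int(T[v,u-3:u+4].mean())) for v in range(198,270)])
go((.633,-.068,.2),-2.8)
```

```text
3136 z 0.0508250278235442
rect ((455.9242858886719, 294.6092224121094), (199.27877807617188, 110.50324249267578), 1.3131452798843384)
1.75
0.365 4 | 0.367 5 | 0.369 18 | 0.371 29 | 0.373 32 | 0.375 36 | 0.377 25 | 0.379 33 | 0.381 33 | 0.383 32 | 0.385 26 | 0.387 38 | 0.389 40 | 0.391 59 | 0.393 15 | 0.395 9 | 0.397 7 | 0.399 9 | 0.401 5 | 0.403 8 | 0.405 15 | 0.407 32 | 0.409 35 | 0.411 38 | 0.413 28 | 0.415 39 | 0.417 22 | 0.419 32 | 0.421 42 | 0.423 34 | 0.425 32 | 0.427 40 | 0.429 34 | 0.431 34 | 0.433 30 | 0.435 84 | 0.437 22 | 0.439 5 | 0.441 10 | 0.443 9 | 0.445 9 | 0.447 11 | 0.449 10 | 0.451 30 | 0.453 41 | 0.455 30 | 0.457 38 | 0.459 31 | 0.461 40 | 0.463 34 | 0.465 35 | 0.467 47 | 0.469 34 | 0.471 37 | 0.473 43 | 0.475 32 | 0.477 39 | 0.479 48 | 0.481 69 | 0.483 10 | 0.485 8 | 0.487 11 | 0.489 9 | 0.491 6 | 0.493 8 | 0.495 27 | 0.497 33 | 0.499 42 | 0.501 39 | 0.503 42 | 0.505 40 | 0.507 38 | 0.509 42 | 0.511 40 | 0.513 41 | 0.515 42 | 0.517 41 | 0.519 48 | 0.521 35 | 0.523 43 | 0.525 79 | 0.527 28 | 0.529 11 | 0.531 7 | 0.533 9 | 0.535 11 | 0.537 9 | 0.539 12 | 0.541 40 |
[... 2235 characters left out ...]
 (228, 206), (229, 204), (230, 203), (231, 201), (232, 201), (233, 199), (234, 200), (235, 200), (236, 204), (237, 176), (238, 128), (239, 135), (240, 153), (241, 158), (242, 186), (243, 202), (244, 203), (245, 203), (246, 201), (247, 201), (248, 199), (249, 199), (250, 200), (251, 206), (252, 190), (253, 149), (254, 144), (255, 157), (256, 165), (257, 185), (258, 199), (259, 203), (260, 204), (261, 205), (262, 204), (263, 211), (264, 216), (265, 181), (266, 192), (267, 263), (268, 298), (269, 310)]
at [ 0.5271 -0.1509  0.2447] turn [ 0.     0.    -0.024] shift now-axes [2.26 2.49 1.12] after-turn axes [2.2  2.54 1.12] t 21.7 w 0.051 F [-0.5 -1.3 -0.5] q [-0.43  0.25  0.05  1.36 -0.    1.21]
```

```bash
cat > t.py <<'E'
from h import *
a=np.radians(20)
def tm(x,y,dep,yaw=-2.8):
    h=np.array([np.cos(np.radians(yaw)),np.sin(np.radians(yaw)),0])
    go(np.array([x,y,.126])+dep*(h*np.sin(a)-np.array([0,0,np.cos(a)])),yaw,20)
E
python3 - <<'E'
from t import *
P=onz("top",[(248,231.9),(248,209.5),(248,254.3),(240,207.3),(256,207.7),(240,251.9),(256,252.3)],.05);print(P.round(4))
tm(.6285,-.068,-.04);tm(.6285,-.068,.034)
E
```

```text
[[0.4579 0.2901 0.05  ]
 [0.5257 0.2952 0.05  ]
 [0.3914 0.2851 0.05  ]
 [0.5314 0.3198 0.05  ]
 [0.5322 0.2715 0.05  ]
 [0.3975 0.3092 0.05  ]
 [0.3983 0.2619 0.05  ]]
at [ 0.5271 -0.1509  0.2447] turn [-0.349  0.005 -0.024] shift now-axes [2.24 2.03 2.03] after-turn axes [2.19 1.27 2.62] t 21.7 w 0.051 F [-0.5 -1.3 -0.5] q [-0.43  0.25  0.05  1.36 -0.    1.21]
at [ 0.5271 -0.1509  0.2447] turn [-0.349  0.005 -0.024] shift now-axes [2.26 2.67 3.77] after-turn axes [2.19 1.27 4.47] t 21.7 w 0.051 F [-0.5 -1.3 -0.5] q [-0.43  0.25  0.05  1.36 -0.    1.21]
```

{"fn": "move_arm", "kwargs": {
  "steps": [0.5, 0.4, 0, -0.12, 0, 0, 0.5, 0.4, 0, -0.12, 0, 0, 0.5, 0.4, 0, -0.11, 0, 0, 0.4, 0.4, 0, 0, 0, -0.024, 0, 0, 0, 0, 0, 0]
}}

```text
time: 22.2
ee_pos: [0.5949, -0.0792, 0.2564]
orientation: [0.712, 0.68, 0.118, 0.129]
contact_force: [0.2, 0.2, 0.3]
width: 0.0512
gripper_force: 0.0
```

Run:
```python
from t import *
tm(.6285,-.068,-.04);tm(.6285,-.068,.034)
```

```text
at [ 0.5949 -0.0792  0.2564] turn [0.002 0.008 0.005] shift now-axes [ 0.34 -0.34  2.34] after-turn axes [ 0.32 -0.34  2.35] t 22.2 w 0.0512 F [0.2 0.2 0.3] q [-0.31  0.11 -0.16  0.95  0.08  1.32]
at [ 0.5949 -0.0792  0.2564] turn [0.002 0.008 0.005] shift now-axes [ 0.35 -0.35  4.19] after-turn axes [ 0.32 -0.34  4.2 ] t 22.2 w 0.0512 F [0.2 0.2 0.3] q [-0.31  0.11 -0.16  0.95  0.08  1.32]
```

{"fn": "move_arm", "kwargs": {
  "steps": [0.33, -0.34, 0.5, 0, 0.008, 0.005, 0, 0, 0.9, 0, 0, 0, 0, 0, 0.9, 0, 0, 0, 0, 0, 0.1, 0, 0, 0, 0, 0, 0, 0, 0, 0]
}}

```text
time: 22.7
ee_pos: [0.6148, -0.069, 0.1601]
orientation: [0.714, 0.678, 0.12, 0.125]
contact_force: [-0.9, 0.1, 1.3]
width: 0.0514
gripper_force: 0.0
```

Run:
```python
from t import *
tm(.6285,-.068,.034)
p,d=camera("scene");cv2.imwrite("pics/s9.png",cv2.resize(p[130:280,180:340],None,fx=4,fy=4,interpolation=cv2.INTER_CUBIC))
```

```text
at [ 0.6148 -0.069   0.1601] turn [-0.002 -0.    -0.003] shift now-axes [0.04 0.03 1.77] after-turn axes [0.04 0.03 1.77] t 22.7 w 0.0514 F [-0.9  0.1  1.3] q [-0.29  0.2  -0.31  0.73  0.08  1.35]
```

View pics/s9.png

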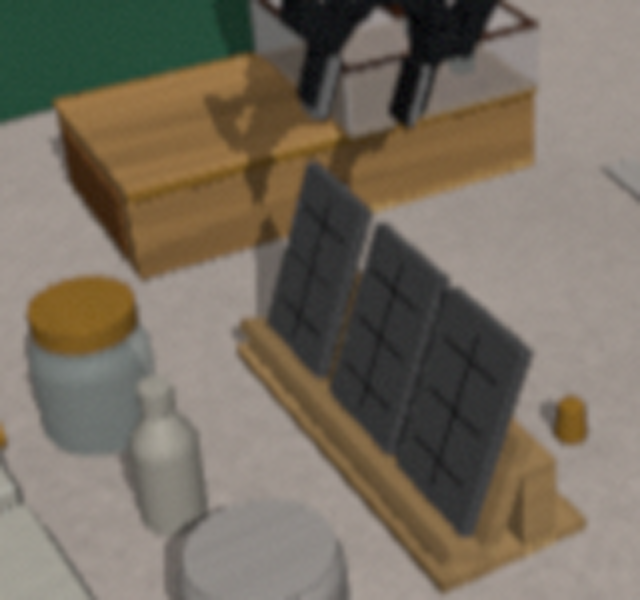

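The open fingers line up above the right-hand template (crop top edge 340,190). I go down and pinch it.

{"fn": "move_arm", "kwargs": {
  "steps": [0.04, 0.03, 0.6, 0, 0, 0, 0, 0, 0.7, 0, 0, 0, 0, 0, 0.35, 0, 0, 0, 0, 0, 0.1, 0, 0, 0, 0, 0, 0, 0, 0, 0]
}}

```text
time: 23.25
ee_pos: [0.6406, -0.0684, 0.0961]
orientation: [0.714, 0.678, 0.12, 0.126]
contact_force: [-0.4, 0.1, 0.2]
width: 0.0514
gripper_force: 0.0
```

{"fn": "move_arm", "kwargs": {
  "steps": [0, 0, 0, 0, 0, 0, 0, 0, 0, 0, 0, 0, 0, 0, 0, 0, 0, 0, 0, 0, 0, 0, 0, 0, 0, 0, 0, 0, 0, 0],
  "hand": 0,
  "grip_force": 30
}}

```text
time: 23.75
ee_pos: [0.6399, -0.0682, 0.0961]
orientation: [0.714, 0.678, 0.12, 0.126]
contact_force: [-5.7, -0.1, 5.6]
width: 0.0072
gripper_force: 32.6
```

{"fn": "move_arm", "kwargs": {
  "steps": [0, 0, -0.4, 0, 0, 0, 0, 0, -0.9, 0, 0, 0, 0, 0, -1, 0, 0, 0, 0, 0, -1, 0, 0, 0, 0, 0, -0.2, 0, 0, 0]
}}

```text
time: 24.25
ee_pos: [0.5929, -0.0661, 0.2323]
orientation: [0.713, 0.678, 0.122, 0.129]
contact_force: [1.0, 0.1, -0.3]
width: 0.0074
gripper_force: 31.5
```

```bash
cat > held.py <<'E'
from t import *
# held plate in tool frame
s=sense();S,e=camera("scene");cs=cloud("scene",e)
q=R.from_quat(s["orientation"]).inv().apply(cs.reshape(-1,3)-s["ee_pos"]).reshape(cs.shape)*1000
g=(S.max(2).astype(int)-S.min(2)<40)
m=(abs(q[...,0])<60)&(abs(q[...,1])<30)&(q[...,2]>8)&(q[...,2]<100)&g&(cs[...,2]>.02)
p=q[m];print("held n",len(p))
if len(p)>50:
    print("pct2/98",np.percentile(p,[1,99],axis=0).round(1).tolist())
    r=p[p[:,2]>12];n=np.linalg.svd(r-r.mean(0),full_matrices=0)[2][2];print("normal",(n*np.sign(n[1])).round(3),"mean",r.mean(0).round(1))
    print("rect xz",cv2.minAreaRect(r[:,[0,2]].astype(np.float32)))
E
python3 - <<'E'
import runpy
runpy.run_path("held.py")
from h import *
go((.390,.2945,.23),1.3)
p=cv2.imread;S,_=camera("scene");cv2.imwrite("pics/s10.png",S)
E
```

```text
held n 595
pct2/98 [[-34.4, -3.8, 8.6], [36.0, 5.3, 76.5]]
normal [0.031 1.    0.005] mean [ 5.5  2.9 44.2]
rect xz ((0.4722785949707031, 45.143714904785156), (73.25717163085938, 65.9517593383789), 0.19424498081207275)
at [ 0.5929 -0.0661  0.2313] turn [ 0.356  0.014 -0.073] shift now-axes [ 8.74 -5.19 -1.9 ] after-turn axes [ 9.13 -4.87  0.03] t 24.3 w 0.0075 F [1.4 0.5 0.2] q [-0.29  0.11 -0.23  0.88  0.08  1.34]
```

{"fn": "move_arm", "kwargs": {
  "steps": [0.5, 0, 0, 0.119, 0.005, -0.024, 0.5, 0, 0, 0.119, 0.005, -0.024, 0.5, 0, 0, 0.118, 0.004, -0.025, 0.9, -0.5, 0, 0, 0, 0, 0.9, -0.6, 0, 0, 0, 0]
}}

```text
time: 24.85
ee_pos: [0.5494, 0.0659, 0.2225]
orientation: [0.699, 0.715, -0.004, -0.006]
contact_force: [0.1, 1.4, -0.6]
width: 0.0075
gripper_force: 31.4
```

{"fn": "move_arm", "kwargs": {
  "steps": [0.9, -0.6, 0, 0, 0, 0, 0.9, -0.6, 0, 0, 0, 0, 0.9, -0.6, 0, 0, 0, 0, 0.9, -0.6, 0, 0, 0, 0, 0.9, -0.6, 0, 0, 0, 0]
}}

```text
time: 25.35
ee_pos: [0.4231, 0.2435, 0.2266]
orientation: [0.699, 0.715, -0.003, -0.004]
contact_force: [0.6, -0.5, -1.0]
width: 0.0078
gripper_force: 31.4
```

Run:
```python
import runpy
runpy.run_path("held.py")
from h import *
go((.391,.293,.15),1.3)
```

```text
held n 1059
pct2/98 [[-34.0, -2.5, 8.4], [35.0, 5.1, 77.2]]
normal [0.016 1.    0.006] mean [ 2.5  2.9 44.1]
rect xz ((0.040401458740234375, 45.31399917602539), (70.95641326904297, 66.43990325927734), 0.13584040105342865)
at [0.4196 0.2473 0.2269] turn [-0.01  -0.004  0.003] shift now-axes [ 1.15 -0.66  1.93] after-turn axes [ 1.16 -0.69  1.92] t 25.4 w 0.0075 F [-2.9  1.7 -0.8] q [ 0.36  0.16 -0.12  1.3   0.01  1.9 ]
```

{"fn": "move_arm", "kwargs": {
  "steps": [0.6, -0.35, 0, -0.01, -0.004, 0.003, 0.56, -0.34, 0, 0, 0, 0, 0, 0, 0.6, 0, 0, 0, 0, 0, 0.6, 0, 0, 0, 0, 0, 0, 0, 0, 0]
}}

```text
time: 25.9
ee_pos: [0.3942, 0.2875, 0.1765]
orientation: [0.7, 0.714, -0.003, 0.001]
contact_force: [0.3, -0.9, -0.8]
width: 0.008
gripper_force: 31.4
```

Run:
```python
from h import *
import runpy
runpy.run_path("held.py")
go((.391,.293,.087),1.3)
S,e=camera("scene");cv2.imwrite("pics/s11.png",cv2.resize(S[180:320,360:500],None,fx=4,fy=4,interpolation=cv2.INTER_CUBIC))
```

```text
held n 1047
pct2/98 [[-34.4, -3.2, 8.9], [34.6, 5.3, 76.9]]
normal [0.017 1.    0.005] mean [ 2.2  2.8 44. ]
rect xz ((-0.39220428466796875, 45.632225036621094), (67.26644897460938, 71.18958282470703), 89.64402770996094)
at [0.395  0.2877 0.1785] turn [-0.001  0.004 -0.003] shift now-axes [ 0.14 -0.1   2.29] after-turn axes [ 0.14 -0.1   2.29] t 25.9 w 0.0073 F [1.1 0.7 0.1] q [ 0.46  0.18 -0.22  1.17 -0.    2.01]
```

View pics/s11.png

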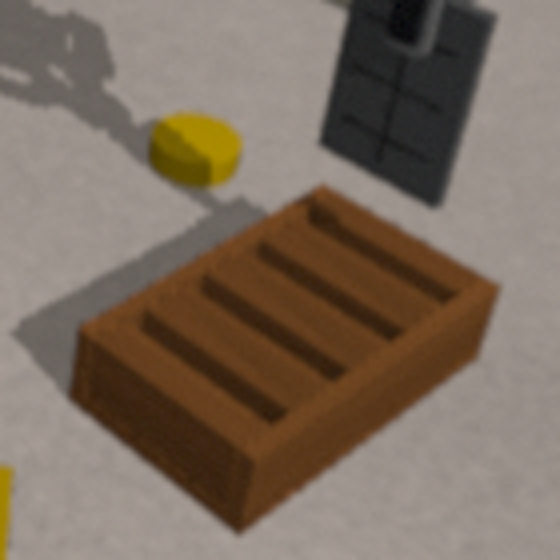

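The plate hangs above the end slot nearest the robot (crop 380,240) and is parallel to it.

{"fn": "move_arm", "kwargs": {
  "steps": [0.14, -0.1, 0, 0, 0.004, -0.003, 0, 0, 0.5, 0, 0, 0, 0, 0, 0.4, 0, 0, 0, 0, 0, 0, 0, 0, 0, 0, 0, 0, 0, 0, 0]
}}

```text
time: 26.5
ee_pos: [0.3924, 0.2939, 0.1454]
orientation: [0.699, 0.715, 0.003, 0.001]
contact_force: [-0.3, 0.1, -1.0]
width: 0.0072
gripper_force: 31.4
```

Run:
```python
import runpy
runpy.run_path("held.py")
from h import *
go((.391,.293,.087),1.3)
```

```text
held n 1021
pct2/98 [[-38.3, -11.8, 8.9], [34.6, 5.2, 98.0]]
normal [-0.016  0.998  0.061] mean [ 1.   2.3 45.6]
rect xz ((-10.156696319580078, 56.036460876464844), (91.32213592529297, 87.94319152832031), 0.08179635554552078)
at [0.3926 0.294  0.1457] turn [ 0.005 -0.003 -0.   ] shift now-axes [-0.03 -0.05  1.47] after-turn axes [-0.03 -0.04  1.47] t 26.6 w 0.0076 F [ 0.6 -0.1  0.2] q [ 0.47  0.2  -0.29  1.08  0.    2.02]
```

{"fn": "move_arm", "kwargs": {
  "steps": [-0.03, -0.05, 0.1, 0.003, 0, 0, 0, 0, 0.2, 0, 0, 0, 0, 0, 0.2, 0, 0, 0, 0, 0, 0.2, 0, 0, 0, 0, 0, 0, 0, 0, 0]
}}

```text
time: 27.05
ee_pos: [0.3895, 0.2921, 0.1152]
orientation: [0.699, 0.715, 0.0, -0.001]
contact_force: [-1.5, -0.0, -1.4]
width: 0.0076
gripper_force: 31.4
```

{"fn": "move_arm", "kwargs": {
  "steps": [0, 0, 0.25, 0, 0, 0, 0, 0, 0.2, 0, 0, 0, 0, 0, 0.15, 0, 0, 0, 0, 0, 0, 0, 0, 0]
}}

```text
time: 27.45
ee_pos: [0.3897, 0.2923, 0.0915]
orientation: [0.699, 0.715, 0.0, -0.001]
contact_force: [0.6, 0.4, -0.4]
width: 0.0073
gripper_force: 31.5
```

{"fn": "move_arm", "kwargs": {
  "steps": [0, 0, 0.1, 0, 0, 0, 0, 0, 0.05, 0, 0, 0, 0, 0, 0, 0, 0, 0]
}}

```text
time: 27.75
ee_pos: [0.3909, 0.2932, 0.0889]
orientation: [0.699, 0.715, 0.003, -0.0]
contact_force: [-4.7, -2.8, 24.4]
width: 0.0071
gripper_force: 35.5
```

{"fn": "move_arm", "kwargs": {
  "steps": [0, 0, 0.06, 0, 0, 0, 0, 0, 0, 0, 0, 0]
}}

```text
time: 27.95
ee_pos: [0.3918, 0.2934, 0.0888]
orientation: [0.699, 0.715, 0.005, 0.001]
contact_force: [-9.8, -6.4, 49.2]
width: 0.0075
gripper_force: 44.1
```

{"fn": "move_arm", "kwargs": {
  "steps": [0, 0, -0.08, 0, 0, 0, 0, 0, 0, 0, 0, 0]
}}

```text
time: 28.15
ee_pos: [0.3911, 0.2931, 0.0889]
orientation: [0.699, 0.715, 0.003, -0.0]
contact_force: [-1.3, -2.5, 16.5]
width: 0.0075
gripper_force: 34.1
```

{"fn": "move_arm", "kwargs": {
  "steps": [0, 0, 0, 0, 0, 0, 0, 0, 0, 0, 0, 0, 0, 0, 0, 0, 0, 0, 0, 0, -0.5, 0, 0, 0, 0, 0, -1, 0, 0, 0],
  "hand": 0.35
}}

```text
time: 28.65
ee_pos: [0.3886, 0.2916, 0.1454]
orientation: [0.699, 0.715, -0.002, -0.002]
contact_force: [0.8, 0.3, 0.5]
width: 0.03
gripper_force: 0.0
```

{"fn": "move_arm", "kwargs": {
  "steps": [0, 0, -1, 0, 0, 0, -0.6, 0.7, -0.9, 0, 0, 0, -0.8, 0.8, 0, 0, 0, 0, -0.8, 0.8, 0, 0, 0, 0, -0.8, 0.8, 0, 0, 0, 0],
  "hand": 0.6
}}

```text
time: 29.15
ee_pos: [0.517, 0.1746, 0.2221]
orientation: [0.699, 0.715, 0.001, -0.0]
contact_force: [0.0, 0.2, -0.3]
width: 0.0512
gripper_force: 0.0
```

```bash
cat > rackchk.py <<'E'
from t import *
S,e=camera("scene");cs=cloud("scene",e)
c=np.array([.4577,.2945]);a=np.radians(1.3)
q=cs[...,:2]-c;x=q@[np.cos(a),np.sin(a)];y=q@[-np.sin(a),np.cos(a)]
for i,sx in enumerate((-.0675,-.0225,.0225,.0675)):
    m=(abs(x-sx)<.016)&(abs(y)<.055)&(cs[...,2]>.058)&(cs[...,2]<.16)
    if m.sum()>100:
        z=cs[...,2][m];p=np.c_[x[m],y[m],z]*1000;n=np.linalg.svd(p-p.mean(0),full_matrices=0)[2][2]
        print("slot",i,m.sum(),"x",p[:,0].mean().round(1),"y",np.percentile(p[:,1],[1,99]).round(1),"ztop",z.max().round(4),np.percentile(z,99).round(4),"n",(n*np.sign(n[0])).round(3))
E
python3 - <<'E'
import runpy
runpy.run_path("rackchk.py")
from t import *
tm(.636,.091,-.04);tm(.632,.0143,-.04)
E
```

```text
slot 0 941 x -62.6 y [-34.7  34.5] ztop 0.1224 0.1215 n [1.    0.01  0.018]
at [0.5214 0.1705 0.2211] turn [-0.347 -0.012  0.068] shift now-axes [-2.02  2.48  1.44] after-turn axes [-1.84  1.97  2.25] t 29.2 w 0.0508 F [ 1.6 -2.7 -0.7] q [ 0.16  0.26 -0.01  1.31 -0.    1.71]
at [0.5214 0.1705 0.2211] turn [-0.347 -0.012  0.068] shift now-axes [-3.94  2.34  1.44] after-turn axes [-3.76  1.96  2.24] t 29.2 w 0.0508 F [ 1.6 -2.7 -0.7] q [ 0.16  0.26 -0.01  1.31 -0.    1.71]
```

The first template is home, with its top at 0.121 and square. Next is the left template.

{"fn": "move_arm", "kwargs": {
  "steps": [0, 0, 0, -0.116, -0.004, 0.023, 0, 0, 0, -0.116, -0.004, 0.023, 0, 0, 0, -0.115, -0.004, 0.022, -0.9, 0.8, 0, 0, 0, 0, -0.7, 0.8, 0, 0, 0, 0]
}}

```text
time: 29.7
ee_pos: [0.5711, 0.1094, 0.2432]
orientation: [0.711, 0.681, 0.12, 0.124]
contact_force: [0.8, 1.3, 1.2]
width: 0.0513
gripper_force: 0.0
```

{"fn": "move_arm", "kwargs": {
  "steps": [-0.2, 0.37, 0.6, 0, 0, 0, 0, 0, 0.8, 0, 0, 0, 0, 0, 0.8, 0, 0, 0, 0, 0, 0, 0, 0, 0]
}}

```text
time: 30.1
ee_pos: [0.6151, 0.0987, 0.1611]
orientation: [0.713, 0.68, 0.117, 0.122]
contact_force: [-0.4, 0.7, -0.3]
width: 0.0512
gripper_force: 0.0
```

Run:
```python
from t import *
tm(.635,.091,.034)
```

```text
at [0.6151 0.0987 0.1611] turn [-0.009 -0.002  0.001] shift now-axes [-0.17  0.19  1.85] after-turn axes [-0.17  0.18  1.85] t 30.1 w 0.0512 F [-0.4  0.7 -0.3] q [ 0.04  0.21 -0.29  0.73 -0.03  1.65]
```

{"fn": "move_arm", "kwargs": {
  "steps": [0, 0, 0, 0, 0, 0, 0, 0, 0, 0, 0, 0]
}}

```text
time: 30.3
ee_pos: [0.6169, 0.0995, 0.1678]
orientation: [0.712, 0.68, 0.121, 0.125]
contact_force: [-0.2, -1.0, 0.6]
width: 0.0512
gripper_force: 0.0
```

Run:
```python
from t import *
tm(.635,.091,.034)
```

```text
at [0.6169 0.0995 0.1678] turn [ 0.001 -0.003  0.002] shift now-axes [-0.2   0.08  1.99] after-turn axes [-0.19  0.08  1.99] t 30.3 w 0.0512 F [-0.2 -1.   0.6] q [ 0.04  0.2  -0.28  0.74 -0.03  1.65]
```

{"fn": "move_arm", "kwargs": {
  "steps": [-0.19, 0.07, 0.4, 0, 0, 0, 0, 0, 0.7, 0, 0, 0, 0, 0, 0.7, 0, 0, 0, 0, 0, 0.18, 0, 0, 0, 0, 0, 0, 0, 0, 0]
}}

```text
time: 30.8
ee_pos: [0.6457, 0.0906, 0.0929]
orientation: [0.712, 0.68, 0.12, 0.124]
contact_force: [0.1, 0.3, 0.1]
width: 0.0514
gripper_force: 0.0
```

{"fn": "move_arm", "kwargs": {
  "steps": [0, 0, 0, 0, 0, 0, 0, 0, 0, 0, 0, 0, 0, 0, 0, 0, 0, 0, 0, 0, 0, 0, 0, 0, 0, 0, 0, 0, 0, 0],
  "hand": 0
}}

```text
time: 31.3
ee_pos: [0.6464, 0.0905, 0.0942]
orientation: [0.712, 0.68, 0.121, 0.125]
contact_force: [-3.2, 0.3, 6.7]
width: 0.0078
gripper_force: 33.5
```

{"fn": "move_arm", "kwargs": {
  "steps": [0, 0, -0.4, 0, 0, 0, 0, 0, -0.9, 0, 0, 0, 0, 0, -1, 0, 0, 0, 0, 0, -1, 0, 0, 0, 0, 0, -0.2, 0, 0, 0]
}}

```text
time: 31.8
ee_pos: [0.5985, 0.0925, 0.2296]
orientation: [0.712, 0.68, 0.123, 0.127]
contact_force: [1.0, -0.8, -0.6]
width: 0.0075
gripper_force: 32.3
```

Run:
```python
import runpy
runpy.run_path("held.py")
from h import *
go((.526,.296,.23),1.3)
```

```text
held n 872
pct2/98 [[-31.3, -3.3, 8.7], [38.5, 5.4, 75.4]]
normal [0.027 1.    0.001] mean [ 7.7  3.2 43.6]
rect xz ((3.50640869140625, 44.316246032714844), (64.58562469482422, 72.49637603759766), 89.66058349609375)
at [0.5985 0.0925 0.2286] turn [ 0.354  0.009 -0.068] shift now-axes [ 5.   -1.91 -0.73] after-turn axes [ 5.13 -1.7  -0.03] t 31.9 w 0.0079 F [ 0.7 -0.2  0.3] q [ 0.03  0.13 -0.21  0.87 -0.02  1.64]
```

{"fn": "move_arm", "kwargs": {
  "steps": [0, 0, 0, 0.118, 0.003, -0.023, 0, 0, 0, 0.118, 0.003, -0.023, 0, 0, 0, 0.118, 0.003, -0.022, 0.9, -0.3, 0, 0, 0, 0, 0.9, -0.3, 0, 0, 0, 0]
}}

```text
time: 32.35
ee_pos: [0.5734, 0.1636, 0.2208]
orientation: [0.7, 0.714, -0.004, -0.004]
contact_force: [0.2, 0.5, -0.8]
width: 0.0078
gripper_force: 32.2
```

{"fn": "move_arm", "kwargs": {
  "steps": [0.9, -0.3, 0, 0, 0, 0, 0.9, -0.3, 0, 0, 0, 0, 0.9, -0.3, 0, 0, 0, 0, 0.5, -0.2, 0.5, 0, 0, 0, 0, 0, 0.5, 0, 0, 0]
}}

```text
time: 32.85
ee_pos: [0.5242, 0.2934, 0.1828]
orientation: [0.698, 0.716, -0.003, -0.002]
contact_force: [0.8, -0.2, -1.1]
width: 0.0076
gripper_force: 32.2
```

{"fn": "move_arm", "kwargs": {
  "steps": [0, 0, 0, 0, 0, 0, 0, 0, 0, 0, 0, 0]
}}

```text
time: 33.05
ee_pos: [0.5254, 0.2905, 0.1837]
orientation: [0.699, 0.715, -0.003, -0.002]
contact_force: [-0.1, 0.1, 0.3]
width: 0.0076
gripper_force: 32.1
```

Run:
```python
import runpy
runpy.run_path("held.py")
from h import *
go((.526,.2925,.145),1.3)
```

```text
held n 1100
pct2/98 [[-30.9, -2.5, 8.5], [38.0, 5.2, 74.9]]
normal [ 0.016  1.    -0.001] mean [ 6.   3.1 43.2]
rect xz ((3.0215225219726562, 44.14902114868164), (70.70121765136719, 64.2781982421875), 0.35854819416999817)
at [0.5259 0.2904 0.1846] turn [-0.006  0.001 -0.001] shift now-axes [0.05 0.01 0.99] after-turn axes [0.05 0.   0.99] t 33.1 w 0.0073 F [ 0.3  0.8 -0.4] q [0.36 0.37 0.06 1.27 0.   1.91]
```

{"fn": "move_arm", "kwargs": {
  "steps": [0.05, 0, 0.5, -0.006, 0, 0, 0, 0, 0.5, 0, 0, 0, 0, 0, 0, 0, 0, 0, 0, 0, 0, 0, 0, 0]
}}

```text
time: 33.5
ee_pos: [0.5258, 0.2923, 0.1454]
orientation: [0.7, 0.715, 0.0, 0.0]
contact_force: [0.2, 1.1, -1.1]
width: 0.0078
gripper_force: 32.1
```

Run:
```python
from h import *
go((.526,.2925,.087),1.3)
```

```text
at [0.5258 0.2923 0.1454] turn [ 0.     0.    -0.001] shift now-axes [0.   0.   1.46] after-turn axes [0.   0.   1.46] t 33.5 w 0.0078 F [ 0.2  1.1 -1.1] q [ 0.37  0.38 -0.02  1.17 -0.    1.92]
```

{"fn": "move_arm", "kwargs": {
  "steps": [0, 0, 0.3, 0, 0, 0, 0, 0, 0.25, 0, 0, 0, 0, 0, 0.25, 0, 0, 0, 0, 0, 0.2, 0, 0, 0, 0, 0, 0, 0, 0, 0]
}}

```text
time: 34.0
ee_pos: [0.5246, 0.2924, 0.103]
orientation: [0.699, 0.715, -0.001, -0.0]
contact_force: [-0.6, -0.3, -1.5]
width: 0.0076
gripper_force: 32.2
```

{"fn": "move_arm", "kwargs": {
  "steps": [0, 0, 0.2, 0, 0, 0, 0, 0, 0.15, 0, 0, 0, 0, 0, 0.1, 0, 0, 0, 0, 0, 0, 0, 0, 0]
}}

```text
time: 34.4
ee_pos: [0.526, 0.2927, 0.0874]
orientation: [0.699, 0.715, 0.001, 0.001]
contact_force: [-0.3, -2.3, 6.2]
width: 0.0077
gripper_force: 33.3
```

{"fn": "move_arm", "kwargs": {
  "steps": [0, 0, 0.07, 0, 0, 0, 0, 0, 0, 0, 0, 0]
}}

```text
time: 34.6
ee_pos: [0.5266, 0.2927, 0.0873]
orientation: [0.699, 0.715, 0.002, 0.002]
contact_force: [-4.7, -5.2, 28.5]
width: 0.0076
gripper_force: 36.6
```

{"fn": "move_arm", "kwargs": {
  "steps": [0, 0, -0.07, 0, 0, 0, 0, 0, 0, 0, 0, 0]
}}

```text
time: 34.8
ee_pos: [0.5257, 0.2927, 0.0873]
orientation: [0.699, 0.715, 0.0, 0.001]
contact_force: [-1.1, -1.8, 11.4]
width: 0.0074
gripper_force: 34.1
```

{"fn": "move_arm", "kwargs": {
  "steps": [0, 0, 0, 0, 0, 0, 0, 0, 0, 0, 0, 0, 0, 0, 0, 0, 0, 0, 0, 0, -0.5, 0, 0, 0, 0, 0, -1, 0, 0, 0],
  "hand": 0.35
}}

```text
time: 35.3
ee_pos: [0.5237, 0.2921, 0.1439]
orientation: [0.699, 0.715, -0.003, -0.001]
contact_force: [0.3, 0.8, 0.4]
width: 0.0297
gripper_force: 0.0
```

{"fn": "move_arm", "kwargs": {
  "steps": [0, 0, -1, 0, 0, 0, -0.6, 0, -0.9, 0, 0, 0, -1, 0, 0, 0, 0, 0, -1, 0, 0, 0, 0, 0, -1, 0, 0, 0, 0, 0],
  "hand": 0.6
}}

```text
time: 35.8
ee_pos: [0.5283, 0.1476, 0.2225]
orientation: [0.699, 0.715, -0.0, 0.0]
contact_force: [0.5, 0.3, 0.2]
width: 0.0514
gripper_force: 0.0
```

{"fn": "move_arm", "kwargs": {
  "steps": [-1, 0, 0, -0.116, -0.004, 0.023, -1, 0, 0, -0.116, -0.004, 0.023, -1, 0, 0, -0.115, -0.004, 0.022, 0, 0, 0, 0, 0, 0, 0, 0, 0, 0, 0, 0]
}}

```text
time: 36.3
ee_pos: [0.5276, 0.028, 0.223]
orientation: [0.713, 0.679, 0.119, 0.125]
contact_force: [0.2, 0.2, 0.7]
width: 0.051
gripper_force: 0.0
```

Run:
```python
import runpy
runpy.run_path("rackchk.py")
from t import *
tm(.6325,.0143,-.04)
```

```text
slot 0 940 x -62.6 y [-34.8  34.7] ztop 0.123 0.1216 n [1.    0.009 0.021]
slot 3 1034 x 69.2 y [-34.6  34.4] ztop 0.1224 0.1216 n [0.999 0.017 0.047]
at [0.5286 0.0287 0.2233] turn [-0.002 -0.     0.002] shift now-axes [-0.24  1.63  2.18] after-turn axes [-0.23  1.62  2.18] t 36.4 w 0.0515 F [ 0.5  0.5 -0.1] q [-0.12  0.01 -0.36  0.86  0.02  1.5 ]
```

Two templates are home. Next is the middle one.

{"fn": "move_arm", "kwargs": {
  "steps": [-0.12, 0.8, 0.1, 0, 0, 0, -0.12, 0.8, 0.3, 0, 0, 0, 0, 0, 0.9, 0, 0, 0, 0, 0, 0.8, 0, 0, 0, 0, 0, 0, 0, 0, 0]
}}

```text
time: 36.85
ee_pos: [0.6164, 0.0165, 0.1607]
orientation: [0.712, 0.681, 0.117, 0.122]
contact_force: [0.2, 0.4, 1.2]
width: 0.0512
gripper_force: 0.0
```

Run:
```python
from t import *
tm(.6325,.0143,.034)
```

```text
at [0.6164 0.0165 0.1607] turn [-0.01  -0.001  0.004] shift now-axes [-0.04  0.1   1.8 ] after-turn axes [-0.03  0.08  1.8 ] t 36.9 w 0.0512 F [0.2 0.4 1.2] q [-0.12  0.2  -0.31  0.73  0.03  1.5 ]
```

{"fn": "move_arm", "kwargs": {
  "steps": [-0.04, 0.02, 0.6, 0, 0, 0, 0, 0, 0.7, 0, 0, 0, 0, 0, 0.45, 0, 0, 0, 0, 0, 0.15, 0, 0, 0, 0, 0, 0, 0, 0, 0]
}}

```text
time: 37.35
ee_pos: [0.6435, 0.0129, 0.0947]
orientation: [0.712, 0.681, 0.119, 0.125]
contact_force: [-0.0, 0.1, 0.4]
width: 0.0515
gripper_force: 0.0
```

{"fn": "move_arm", "kwargs": {
  "steps": [0, 0, 0, 0, 0, 0, 0, 0, 0, 0, 0, 0, 0, 0, 0, 0, 0, 0, 0, 0, 0, 0, 0, 0, 0, 0, 0, 0, 0, 0],
  "hand": 0
}}

```text
time: 37.85
ee_pos: [0.643, 0.0122, 0.0955]
orientation: [0.712, 0.68, 0.119, 0.125]
contact_force: [-4.0, 0.8, 6.9]
width: 0.0073
gripper_force: 33.0
```

{"fn": "move_arm", "kwargs": {
  "steps": [0, 0, -0.4, 0, 0, 0, 0, 0, -0.9, 0, 0, 0, 0, 0, -1, 0, 0, 0, 0, 0, -1, 0, 0, 0, 0, 0, -0.2, 0, 0, 0]
}}

```text
time: 38.35
ee_pos: [0.596, 0.0144, 0.2316]
orientation: [0.712, 0.68, 0.121, 0.128]
contact_force: [0.3, -0.2, -1.2]
width: 0.0073
gripper_force: 32.0
```

Run:
```python
import runpy
runpy.run_path("held.py")
from h import *
go((.436,.294,.23),1.3)
```

```text
held n 722
pct2/98 [[-30.7, -3.0, 8.3], [39.3, 5.5, 76.3]]
normal [0.024 1.    0.005] mean [ 8.5  3.3 44.2]
rect xz ((3.464111328125, 44.950965881347656), (73.45042419433594, 65.7369155883789), 0.3257678747177124)
at [0.5959 0.0144 0.2306] turn [ 0.353  0.013 -0.068] shift now-axes [ 6.8  -4.05 -1.49] after-turn axes [ 7.08 -3.84  0.02] t 38.4 w 0.0077 F [ 0.5 -0.9  0.1] q [-0.13  0.11 -0.23  0.88  0.03  1.49]
```

{"fn": "move_arm", "kwargs": {
  "steps": [0, 0, 0, 0.118, 0.004, -0.023, 0, 0, 0, 0.118, 0.004, -0.023, 0, 0, 0, 0.117, 0.005, -0.022, 0.9, -0.5, 0, 0, 0, 0, 0.9, -0.5, 0, 0, 0, 0]
}}

```text
time: 38.9
ee_pos: [0.5548, 0.0855, 0.2222]
orientation: [0.7, 0.714, -0.004, -0.005]
contact_force: [-0.6, 0.5, -0.4]
width: 0.0077
gripper_force: 31.9
```

{"fn": "move_arm", "kwargs": {
  "steps": [0.9, -0.5, 0, 0, 0, 0, 0.9, -0.5, 0, 0, 0, 0, 0.9, -0.5, 0, 0, 0, 0, 0.9, -0.5, 0, 0, 0, 0, 0.9, -0.5, 0, 0, 0, 0]
}}

```text
time: 39.4
ee_pos: [0.4489, 0.2645, 0.2257]
orientation: [0.699, 0.715, -0.003, -0.003]
contact_force: [0.3, 0.9, -1.1]
width: 0.0075
gripper_force: 31.9
```

{"fn": "move_arm", "kwargs": {
  "steps": [0.68, -0.34, 0, 0, 0, 0, 0, 0, 0, 0, 0, 0, 0, 0, 0, 0, 0, 0]
}}

```text
time: 39.7
ee_pos: [0.4353, 0.2906, 0.226]
orientation: [0.699, 0.715, -0.003, -0.003]
contact_force: [-0.3, 0.3, -1.1]
width: 0.0074
gripper_force: 31.9
```

Run:
```python
import runpy
runpy.run_path("held.py")
from h import *
go((.4362,.2905,.145),1.3)
```

```text
held n 1208
pct2/98 [[-31.0, -2.6, 9.1], [38.2, 5.5, 76.7]]
normal [0.012 1.    0.003] mean [ 5.9  3.1 43.8]
rect xz ((3.5714340209960938, 45.18633270263672), (67.05748748779297, 71.07039642333984), 89.34529876708984)
at [0.4358 0.29   0.2262] turn [-0.007  0.    -0.   ] shift now-axes [0.01 0.03 2.03] after-turn axes [0.01 0.01 2.03] t 39.8 w 0.0075 F [ 0.4 -0.1 -0.2] q [ 0.43  0.22 -0.04  1.31  0.    1.97]
```

{"fn": "move_arm", "kwargs": {
  "steps": [0.01, 0.02, 0.7, -0.006, 0, 0, 0, 0, 0.7, 0, 0, 0, 0, 0, 0.6, 0, 0, 0, 0, 0, 0, 0, 0, 0, 0, 0, 0, 0, 0, 0]
}}

```text
time: 40.25
ee_pos: [0.4369, 0.2899, 0.1473]
orientation: [0.7, 0.714, -0.0, -0.0]
contact_force: [-0.2, 0.4, 0.1]
width: 0.0075
gripper_force: 31.8
```

Run:
```python
from h import *
go((.4362,.2905,.087),1.3)
```

```text
at [0.4369 0.2899 0.1473] turn [-0.001 -0.    -0.002] shift now-axes [ 0.02 -0.02  1.51] after-turn axes [ 0.02 -0.02  1.51] t 40.2 w 0.0075 F [-0.2  0.4  0.1] q [ 0.43  0.25 -0.2   1.11  0.    1.98]
```

{"fn": "move_arm", "kwargs": {
  "steps": [0, -0.01, 0.3, 0, 0, 0, 0, 0, 0.25, 0, 0, 0, 0, 0, 0.25, 0, 0, 0, 0, 0, 0.2, 0, 0, 0, 0, 0, 0, 0, 0, 0]
}}

```text
time: 40.75
ee_pos: [0.4353, 0.2904, 0.1059]
orientation: [0.699, 0.715, -0.001, -0.001]
contact_force: [0.3, -0.6, -0.9]
width: 0.0077
gripper_force: 31.9
```

{"fn": "move_arm", "kwargs": {
  "steps": [0, 0, 0.2, 0, 0, 0, 0, 0, 0.15, 0, 0, 0, 0, 0, 0.1, 0, 0, 0, 0, 0, 0, 0, 0, 0]
}}

```text
time: 41.15
ee_pos: [0.4361, 0.2907, 0.089]
orientation: [0.699, 0.715, 0.0, -0.0]
contact_force: [-0.3, 0.9, 0.4]
width: 0.0075
gripper_force: 32.0
```

{"fn": "move_arm", "kwargs": {
  "steps": [0, 0, 0.08, 0, 0, 0, 0, 0, 0, 0, 0, 0]
}}

```text
time: 41.35
ee_pos: [0.4367, 0.291, 0.0886]
orientation: [0.699, 0.715, 0.002, 0.0]
contact_force: [-5.4, -2.9, 26.8]
width: 0.0074
gripper_force: 36.2
```

{"fn": "move_arm", "kwargs": {
  "steps": [0, 0, -0.04, 0, 0, 0, 0, 0, 0, 0, 0, 0]
}}

```text
time: 41.55
ee_pos: [0.4364, 0.291, 0.0886]
orientation: [0.699, 0.715, 0.001, 0.0]
contact_force: [-1.9, -0.4, 13.5]
width: 0.0077
gripper_force: 34.0
```

{"fn": "move_arm", "kwargs": {
  "steps": [0, 0, 0, 0, 0, 0, 0, 0, 0, 0, 0, 0, 0, 0, 0, 0, 0, 0, 0, 0, -0.5, 0, 0, 0, 0, 0, -1, 0, 0, 0],
  "hand": 0.35
}}

```text
time: 42.05
ee_pos: [0.4345, 0.2899, 0.1455]
orientation: [0.699, 0.715, -0.003, -0.001]
contact_force: [0.1, -0.1, -0.0]
width: 0.03
gripper_force: 0.0
```

{"fn": "move_arm", "kwargs": {
  "steps": [0, 0, -1, 0, 0, 0, -0.6, 0, -0.9, 0, 0, 0, -1, 0, 0, 0, 0, 0, -1, 0, 0, 0, 0, 0, -1, 0, 0, 0, 0, 0]
}}

```text
time: 42.55
ee_pos: [0.439, 0.1454, 0.2235]
orientation: [0.699, 0.715, 0.0, -0.0]
contact_force: [1.0, -0.6, -0.0]
width: 0.0297
gripper_force: 0.0
```

```bash
python3 rackchk.py; python3 look.py l9
python3 - <<'E'
import cv2
cv2.imwrite("pics/fin.png",cv2.imread("pics/l9s.png"))
E
```

```text
slot 0 628 x -62.9 y [-33.8  34.7] ztop 0.1234 0.1217 n [1.    0.013 0.025]
slot 1 972 x -17.7 y [-34.3  35.1] ztop 0.1224 0.1217 n [1.    0.008 0.024]
slot 3 1015 x 70.9 y [-34.6  34.4] ztop 0.1222 0.1214 n [0.999 0.017 0.028]
```

View pics/fin.png

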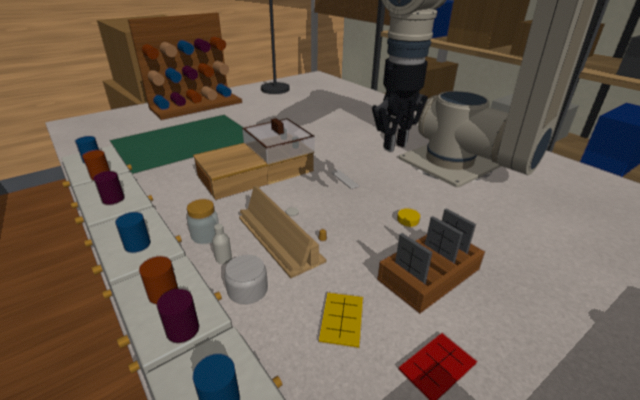

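The three templates stand home in the rack, at (410,255), (443,237) and (457,228). The board is empty, the cover is shut at (278,140), and the arm is clear, so I hand the job in.

```bash
python3 -c "
from bench import job_done
print(job_done())"
```

```text
the job is handed in; nothing more can be done
None
```

I slid the cover back, set both cones upright in front pockets, shut the cover to its stop and pushed all three templates fully home in the rack; the job is handed in, and no verdict came back.

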